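Lock the dipping warmer's fill hatch with its flat key

TASK

The dipping warmer's water bath has been topped up and its fill hatch lies unlocked on its springy gasket. Take the flat-blade key from the bracket on the warmer's right side, fit its blade in the slot of the brass cam lock, press the hatch down firmly onto its stop with it and, holding it down, turn the lock clockwise until it seats at the end of its quarter turn - without forcing it, for the hatch is thin. Then hang the key back upright in its bracket, and leave the cupcakes and the liner stack beside the warmer where they are.

Things in the scene. Friction and masses are not known exactly. Their poses are not given: they have to be found in the camera images.
- warmer: fixed aluminium tabletop dipping warmer, 240 (x) x 340 (y) x 85 mm high, front (black dial, vent slits) facing -x; origin at the centre of its underside. On its deck: at +y a round steel well cover, its black knob up to 131 mm above the table; at -y the fill neck (150 x 130 mm, 22 mm high) with the steel hatch; on its -y side the black key bracket. Dial and well cover do not move
- lock (a point): centre of the top face of the brass lock head (23 mm across, in a dark bezel ring of 25 mm bore, rims level), on the hatch near its front edge; 124 mm above the table at hatch 0, about 135 mm at the start. The slot runs along this point's y axis right across the head: 5.2 mm wide, 6.5 mm deep, edges broken 1 mm. z points up out of the head; turns and tilts with the lock
- cam (a joint): turn of the lock, rad: 0 open (slot along the warmer's y), grows clockwise from above to its stop at 1.571 = locked; starts at 0.08 to 0.4. From about 0.6 a tongue under the hatch must slide under a strike: it jams there unless the hatch is held down on its felt stop. A sprung detent resists (up to 0.08 N m) until about 1.15, then pushes the lock home; short of that it may spring back
- hatch (a joint): opening of the hatch, rad, about its rear hinge 114 mm behind the lock: 0 = level with the deck, about 0.095 (lock 11 mm up) = loose on its gasket. Pressed at the lock it yields about 1 N per mm, then meets a solid stop, after 5 to 10 N. Where the stop lies differs by several mm and shows only by feel; 12 to 14 N always holds it there, over 30 N (press and edge forces of the blade added) bends it. Locked it rises about 0.01 from the stop
- key: loose flat-blade key, 97 mm tall, about 80 g, upright; origin at the blade tip, z up the shank. Blade 17 mm wide along its x, 2.6 mm thick along its y, 14 mm long; steel shank 9 mm across; dark collar 27 mm across, underside 46 mm above the tip; blue wing handle 38 mm along x, 12 mm thick along y, 57 to 97 mm above the tip
- key_grip (a point): centre of the key's blue wing handle, 77 mm above the blade tip; axes as the key's: grip across the 12 mm thickness (along y), the wing and the blade both lie along x
- key_tip (a point): tip of the key's blade, on the shank axis; axes as the key's
- key_rest (a point): centre of the 23 mm hole's mouth in the top of the black key bracket (46 x 56 mm block, 22 mm thick, hole right through, its top level with the warmer's deck, 85 mm above the table). The key hangs here with its collar on the block and its tip 46 mm below this point; any turn about the vertical will do
- liners: loose stack of foil cupcake liners, 72 mm across, 61 mm high, on the table to the right; origin at the centre of its underside
- dipped_a: loose dipped cupcake, 76 mm across, 67 mm high, on the table to the left; origin at the centre of its underside
- dipped_b: second dipped cupcake, 76 mm across, 71 mm high, also to the left; origin at the centre of its underside
- dipped_c: third dipped cupcake, 76 mm across, 73 mm high, also to the left; origin at the centre of its underside
There are look-alikes about, which are no part of the job. What is shaped like the key but green is not meant.

How it is judged:
By the outcome, as a careful person would: the job done as asked, in the order asked, and still so for the second after the job is handed in, with the robot touching nothing.
It also fails if it takes over 61 s, if anything falls off the work surface, if the arm or the gripper's body presses on something with over 40 N, if the wrist force passes 120 N, or if a joint passes its speed limit or range.

ROBOT

A 7-joint arm with a two-finger parallel gripper is mounted at the origin on the work surface; the furniture and walls round the work are solid. World frame = base frame: x ahead of the robot, y to its left, z up, the work surface at z = 0. Lengths are in m, angles in degrees, forces in N, time in s.
With the tool pointing down it reaches from about 0.425 to 0.875 m from the base axis. Payload 4.7 kg.
Tool frame: the origin (TCP) lies midway between the tips of the shut fingers; the grasp point (between the pads) lies 19 mm behind it (robot.grasp_offset is the distance from the TCP to the grasp point, in m); x points along the fingers, y is the direction in which the jaws open and shut, and the axes are right-handed (so a half turn about x gives the same grasp; the last joint's range is limited). The gripper opens to 87 mm and grips with 3 to 60 N. Pads are 19 mm wide; open, the fingers measure 117 mm over their backs; the gripper's body (75 mm by 190 mm) begins 51 mm behind the grasp point.
Start: joints at [-63.764, 18.392, -4.016, 83.108, 1.295, 78.541, -3.26], TCP at [0.279, 0.587, 0.2] pointing down, gripper open.
Joint ranges: [-163.93, 163.93], [-17.29, 119.83], [-79.2, 71.16], [3.27, 140.29], [-89.18, 269.18], [5.43, 117.66], [-154.24, 154.24]. Speed limits (degrees/s): [147.25, 147.25, 180, 180, 180, 180, 180].

INTERFACE

Orientations are given as [roll, pitch, yaw] about the fixed x, y, z axes, in that order (R = Rz(yaw) Ry(pitch) Rx(roll)).
In Python, from plant import robot gives the robot as it stands. The module is installed in compiled form; this text tells all that it offers.
- The arm moves only by the tool apply_moves, never from a script. Its argument "moves" is a list of rows, each an object with "fingers": the opening in per cent of the stroke, from 0 (shut) to 100 (fully open); "offset": the shift along the world's x, y, z in cm, a list of three; "twist": the turn, a rotation vector about the world's x, y, z in rad, a list of three. In form: [{"fingers": fingers, "offset": [tx, ty, tz], "twist": [ax, ay, az]}, ...]. A call has 1 to 12 rows; each row shifts and turns the commanded pose from where the row before left it; what a row does not reach is not made up. A row lasts 1/10 s, in which the tool goes at most 50 mm and 8.59 degrees, less where a joint would pass 70% of its speed; a pose out of reach is approached as far as the arm can. A call is refused whole if a number of a shift passes 5 or a number of a turn 0.15, either way. A call with a gripper value outside its range is refused whole. The fingers move at their own pace and stop on an object; the grip force is fixed at half the most. Time passes only in rows, so rows that do not move let the fingers close. It gives the time, the measured TCP pose, the force and the opening at its end, in the units of the state.
- robot.state(): the state, without advancing time (a new reading comes with each control period).
- robot.snapshot(name): name is "scene" or "side" or "wrist"; returns the picture (480x640x3 uint8, red, green, blue); there is no depth.
- robot.camera_info(name): a dict with "mtx" (3x3 intrinsics, pixels), "extrinsics" (4x4, takes a point from world to camera coordinates). Camera axes: x right, y down, z forward; pixel columns grow to the right and rows downward; lengths in m; the calibration is good to about 2 mm. A picture is of the moment at which its call begins: read the wrist's pose just before it. camera_info takes no time and is no camera call; for the wrist camera it gives the pose at the moment of the call.
- robot.job_done(): hands the job in, once; it reports no verdict.
The state is a dict: "time_s": time; "qpos": joint angles; "qd": joint speeds; "tau": joint torques, N m; "position": TCP position; "eef_rot": TCP orientation; "force": force on the tool from outside, world axes, zero at the start; "ft_torque": the same for the moment, N m; "finger_gap": finger opening in m.
Only numpy, scipy, OpenCV 4.12 (cv2) and the standard library are available. Lean on these libraries where they do the work, as an engineer would, in place of code of your own. Each camera call takes 0.05 s, during which the arm holds its last target.

## Working session

There is one attempt and no reset: what is moved stays moved. The work goes in short steps, Python scripts to look and compute and a tool call to move; the robot and the scene stay as the last step left them, time stands still between calls to the robot, and variables do not carry over. Pictures are saved under pics/ and viewed, and the job is handed in when it is done.

Besides the shell and the picture viewer there is one more tool, called as name(argument=value, ...) on one line, values as JSON. apply_moves: Moves the arm, as the interface text tells. Its arguments: {"type":"object","properties":{"moves":{"type":"array"}},"required":["moves"]}

```bash
mkdir -p pics; python3 - <<'E'
from plant import robot
import cv2
print(robot.state())
for n in ("scene","side","wrist"):
    im=robot.snapshot(n); cv2.imwrite(f"pics/{n}0.png",im[:,:,::-1])
    c=robot.camera_info(n); print(n,c)
print(robot.grasp_offset)
E
```

```text
{'time_s': 0.0, 'qpos': array([-63.76423507,  18.43788739,  -4.0164045 ,  83.17485454,
         1.2943661 ,  78.54083346,  -3.26159195]), 'qd': array([-0.02803869,  0.01760804, -0.05651293,  0.00419666,  0.02901471,
        0.06052065,  0.06702974]), 'tau': array([-5.21105703e-04, -4.91296649e+01, -4.04354436e-01, -3.12520587e+01,
       -6.40059239e-02,  4.38279309e-02,  1.64307362e-04]), 'position': array([0.27887339, 0.58647673, 0.19937537]), 'eef_rot': array([ -87.41785325,   89.89152664, -112.84475968]), 'force': array([-0.35773016, -1.11382814,  0.34268768]), 'ft_torque': array([ 0.00458141, -0.02753791,  0.00037202]), 'finger_gap': 0.08707931710971806}
scene {'mtx': array([[529.14926711,   0.        , 317.99012079],
       [  0.        , 529.14926711, 243.37230923],
       [  0.        ,   0.        ,   1.        ]]), 'extrinsics': array([[ 0.68565305, -0.72791658,  0.00416362, -0.33530712],
       [-0.3583928 , -0.34255166, -0.86845435,  0.27447885],
       [ 0.63358858,  0.59396617, -0.49575165,  0.91154695],
       [ 0.        ,  0.        ,  0.        ,  1.        ]])}
sid
[... 160 characters left out ...]
]]), 'extrinsics': array([[-0.99843079, -0.05460772, -0.01240786,  0.49291815],
       [-0.02586285,  0.64617861, -0.76274787,  0.11500848],
       [ 0.04966962, -0.76123006, -0.64657693,  1.14458614],
       [ 0.        ,  0.        ,  0.        ,  1.        ]])}
wrist {'mtx': array([[408.4122177 ,   0.        , 316.63474335],
       [  0.        , 408.4122177 , 233.3846639 ],
       [  0.        ,   0.        ,   1.        ]]), 'extrinsics': array([[ 0.42993284,  0.90285955, -0.00154802, -0.649601  ],
       [ 0.86677826, -0.4122702 ,  0.28058639, -0.0323806 ],
       [ 0.2526919 , -0.12197509, -0.95982753,  0.39156246],
       [ 0.        ,  0.        ,  0.        ,  1.        ]])}
0.0187
```

View pics/scene0.png

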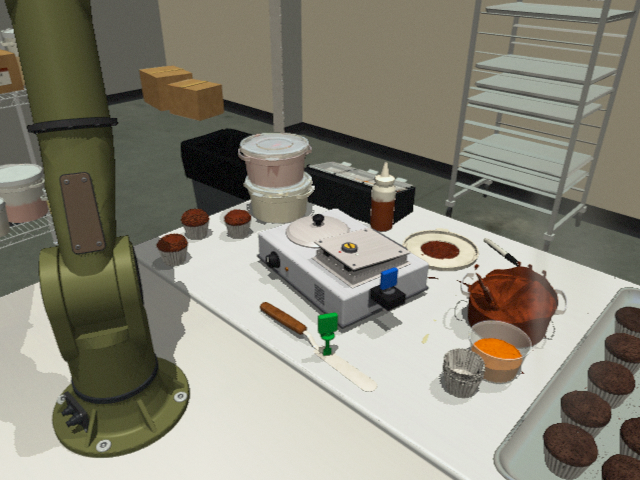

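View pics/side0.png

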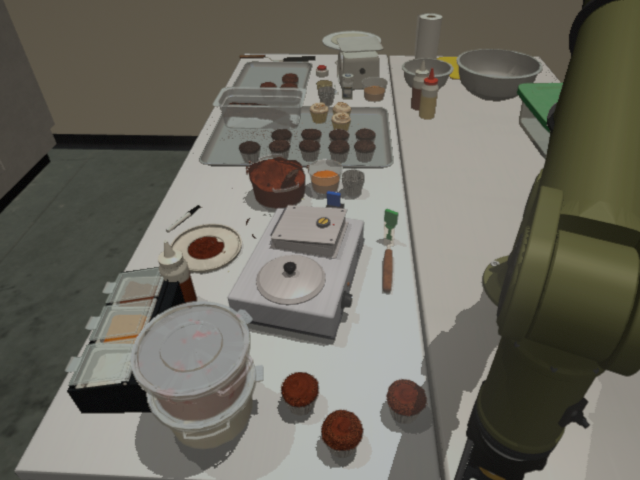

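View pics/wrist0.png

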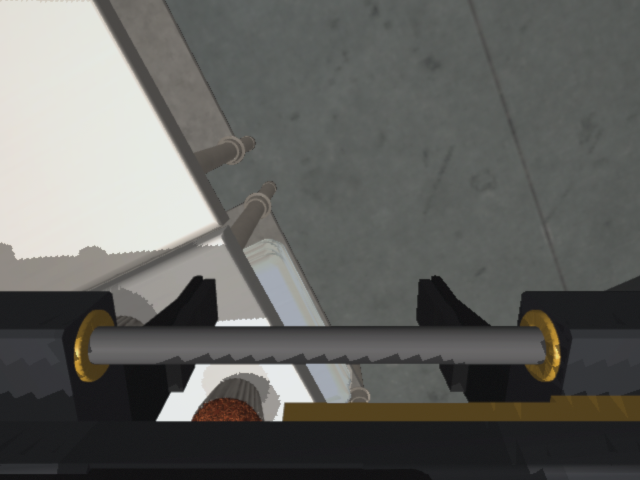

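```bash
cat > h.py <<'E'
import numpy as np, cv2
def ray(c,uv):
    K=c['mtx'];E=c['extrinsics'];R=E[:3,:3];t=E[:3,3]
    d=R.T@np.linalg.solve(K,[uv[0],uv[1],1.]);o=-R.T@t
    return o,d/np.linalg.norm(d)
def onz(c,uv,z):
    o,d=ray(c,uv);return o+d*(z-o[2])/d[2]
def tri(*cu):
    A=np.zeros((3,3));b=np.zeros(3);L=[]
    for c,uv in cu:
        o,d=ray(c,uv);P=np.eye(3)-np.outer(d,d);A+=P;b+=P@o;L.append((o,P))
    x=np.linalg.solve(A,b);return x,[round(1e3*np.linalg.norm(P@(x-o)),1) for o,P in L]
def proj(c,p):
    q=c['extrinsics'][:3,:3]@np.array(p)+c['extrinsics'][:3,3];q=c['mtx']@q;return q[:2]/q[2]
def crop(src,dst,x0,y0,x1,y1,s):
    im=cv2.imread(src)[y0:y1,x0:x1];cv2.imwrite(dst,cv2.resize(im,None,fx=s,fy=s,interpolation=cv2.INTER_CUBIC))
E
python3 -c "
from h import *
crop('pics/scene0.png','pics/s0a.png',240,200,440,340,4)
crop('pics/side0.png','pics/d0a.png',220,180,400,340,4)"
```

```text
(no output)
```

View pics/s0a.png

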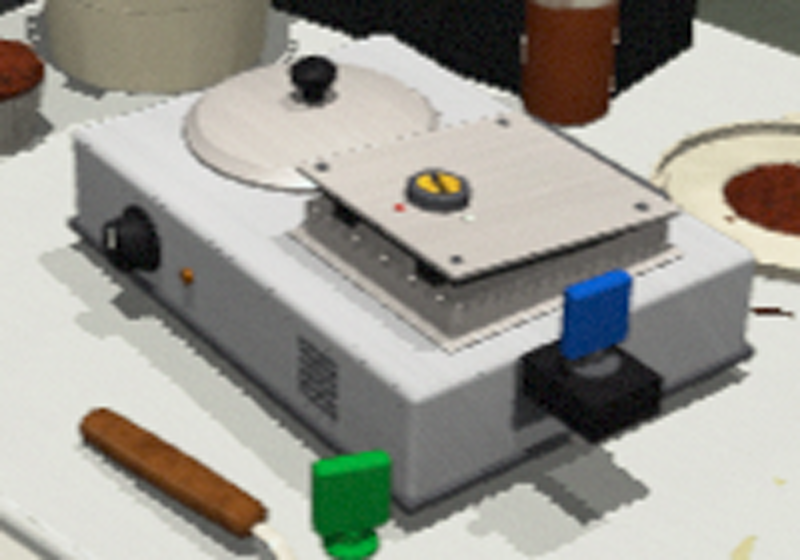

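View pics/d0a.png

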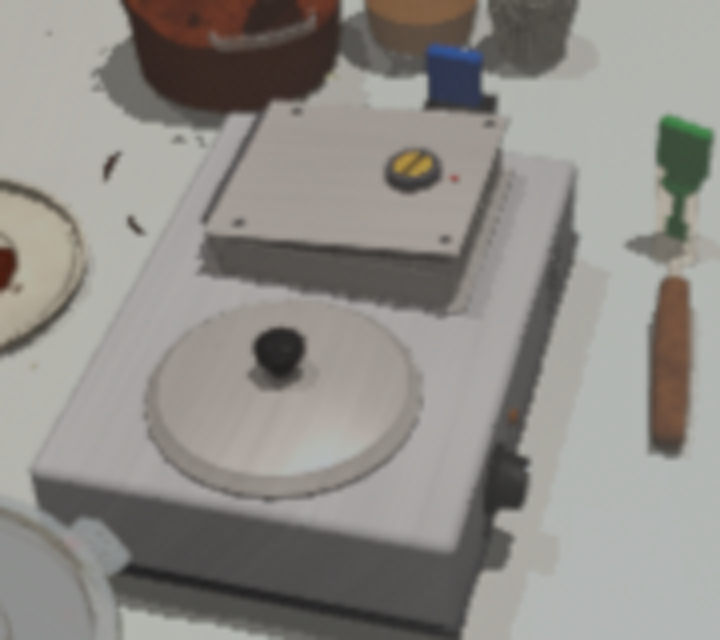

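```bash
python3 - <<'E'
from plant import robot
from h import *
np.set_printoptions(precision=4,suppress=True)
s=robot.camera_info('scene');d=robot.camera_info('side')
print('lock',tri((s,(349.7,246.7)),(d,(323.5,221.7))),onz(s,(349.7,246.7),.135),onz(d,(323.5,221.7),.135))
print('deck S F-y,F+y,B-y',onz(s,(343.2,300.5),.085),onz(s,(258.7,234.5),.085),onz(s,(428,265),.085))
print('deck D F+y B+y F-y',onz(d,(333.7,317.5),.085),onz(d,(228.7,297.5),.085),onz(d,(364,221),.085))
print('keytop',tri((s,(389.5,270)),(d,(333.7,192.5))),onz(s,(389.5,270),.136),onz(d,(333.7,192.5),.136))
E
```

```text
lock (array([ 0.5032, -0.0776,  0.1306]), [np.float64(0.4), np.float64(0.4)]) [ 0.4979 -0.0823  0.135 ] [ 0.5025 -0.0716  0.135 ]
deck S F-y,F+y,B-y [ 0.3968 -0.1538  0.085 ] [0.4596 0.1666 0.085 ] [ 0.6217 -0.2012  0.085 ]
deck D F+y B+y F-y [0.467  0.1848 0.085 ] [0.6964 0.1386 0.085 ] [ 0.4024 -0.1426  0.085 ]
keytop (array([ 0.483 , -0.197 ,  0.1346]), [np.float64(0.1), np.float64(0.1)]) [ 0.481  -0.1982  0.136 ] [ 0.483  -0.1951  0.136 ]
```

```bash
python3 - <<'E'
from plant import robot
from h import *
from scipy.spatial.transform import Rotation as R
np.set_printoptions(precision=4,suppress=True)
s=robot.camera_info('scene');d=robot.camera_info('side');w=robot.camera_info('wrist')
st=robot.state();M=R.from_euler('xyz',st['eef_rot'],degrees=True).as_matrix();print(M)
E=w['extrinsics'];print('cam in tool',M.T@(-E[:3,:3].T@E[:3,3]-st['position']),'fwd',M.T@E[2,:3],'right',M.T@E[0,:3])
for c,a,b in ((s,(381.2,271.2),(397.5,267.5)),(d,(327,191.7),(340.5,193.7))):
    p=onz(c,a,.136);q=onz(c,b,.136);print(p,q,np.degrees(np.arctan2(*(q-p)[1::-1])),np.linalg.norm(q-p))
E
```

```text
[[-0.0006  0.4294  0.9031]
 [-0.0014  0.9031 -0.4294]
 [-1.     -0.0015  0.0001]]
cam in tool [-0.1843  0.0004 -0.0784] fwd [ 0.9599 -0.0002  0.2805] right [0.0001 1.     0.0006]
[ 0.4664 -0.1892  0.136 ] [ 0.4992 -0.2041  0.136 ] -24.522931413894636 0.036108199471817315
[ 0.5007 -0.1982  0.136 ] [ 0.4651 -0.1903  0.136 ] 167.49495280298447 0.036462721521403584
```

apply_moves(moves=[{"fingers":46,"offset":[0,0,4],"twist":[0,0,-0.15]},{"fingers":46,"offset":[0,0,4],"twist":[0,0,-0.15]},{"fingers":46,"offset":[0,-2,4],"twist":[0,0,-0.15]},{"fingers":46,"offset":[1,-4.5,0],"twist":[0,0,-0.15]}])

```text
time_s: 0.55
position: [0.2872, 0.5266, 0.3258]
eef_rot: [136.0, 89.4, 76.3]
force: [1.2, 0.4, 1.0]
finger_gap: 0.0627
```

```bash
python3 -c "
from plant import robot
s=robot.state();print(s['qpos'],s['position'],s['eef_rot'])"
```

```text
[-64.77347755  10.1182549    1.08837735  79.15419934  -0.3170895
  90.16370551 -33.48903519] [0.28717592 0.52664281 0.32582032] [136.03483466  89.42053922  76.25123786]
```

apply_moves(moves=[{"fingers":46,"offset":[1.2,-4.5,0],"twist":[0,0,-0.15]},{"fingers":46,"offset":[1.2,-4.5,0],"twist":[0,0,-0.15]},{"fingers":46,"offset":[1.2,-4.5,0],"twist":[0,0,-0.15]},{"fingers":46,"offset":[1.2,-4.5,0],"twist":[0,0,-0.15]},{"fingers":46,"offset":[1.2,-4.5,0],"twist":[0,0,-0.15]},{"fingers":46,"offset":[1.2,-4.5,0],"twist":[0,0,-0.15]},{"fingers":46,"offset":[1.2,-4.5,0],"twist":[0,0,-0.15]},{"fingers":46,"offset":[1.2,-4.5,0],"twist":[0,0,-0.15]}])

```text
time_s: 1.35
position: [0.3851, 0.16, 0.3204]
eef_rot: [-159.4, 90.0, 71.7]
force: [0.6, 0.6, 0.2]
finger_gap: 0.0396
```

```bash
python3 -c "
from plant import robot
s=robot.state();print(s['qpos'],s['position'],s['eef_rot'])"
```

```text
[-46.63108237 -13.43540553  16.68287175 102.0639855    3.81103005
  90.80754161 -69.22992927] [0.3851239  0.16003064 0.32037398] [-159.40900174   89.97894721   71.68659698]
```

apply_moves(moves=[{"fingers":46,"offset":[2.5,-3.5,0],"twist":[0,0,-0.15]},{"fingers":46,"offset":[2.0,-4.5,0],"twist":[0,0,-0.15]},{"fingers":46,"offset":[1.2,-4.5,-1],"twist":[0,0,-0.15]},{"fingers":46,"offset":[1.2,-4.5,-1],"twist":[0,0,-0.15]},{"fingers":46,"offset":[1.2,-4.5,-1],"twist":[0,0,-0.15]},{"fingers":46,"offset":[0.5,-4.5,-1],"twist":[0,0,-0.15]},{"fingers":46,"offset":[0.5,-4.5,-1],"twist":[0,0,-0.15]},{"fingers":46,"offset":[0.5,-4.5,0],"twist":[0,0,-0.15]},{"fingers":46,"offset":[0,0,0],"twist":[0,0,0]},{"fingers":46,"offset":[0,0,0],"twist":[0,0,0]}])

```text
time_s: 2.35
position: [0.4806, -0.1889, 0.2702]
eef_rot: [10.9, 90.0, 173.5]
force: [-0.3, 0.6, -0.4]
finger_gap: 0.0401
```

```bash
cat > look.py <<'E'
import sys
from plant import robot
from h import *
from scipy.spatial.transform import Rotation as R
np.set_printoptions(precision=4,suppress=True)
def look(tag,cams=("wrist",)):
    st=robot.state();M=R.from_euler('xyz',st['eef_rot'],degrees=True).as_matrix()
    print(round(st['time_s'],2),'q',st['qpos'].round(1),'p',st['position'],'F',st['force'],'T',st['ft_torque'],'gap',st['finger_gap'])
    print('xaxis',M[:,0],'yaw tool y',np.degrees(np.arctan2(M[1,1],M[0,1])))
    import pickle
    for n in cams:
        c=robot.camera_info(n);im=robot.snapshot(n);cv2.imwrite(f"pics/{n}_{tag}.png",im[:,:,::-1]);pickle.dump((c,st),open(f"pics/{n}_{tag}.pkl","wb"))
if __name__=='__main__': look(sys.argv[1],sys.argv[2:] or ("wrist",))
E
python3 look.py 1
```

```text
2.35 q [-23.5  -0.7  42.1  96.8   0.5  83.8 -88.9] p [ 0.4806 -0.1889  0.2702] F [-0.3151  0.6001 -0.4058] T [ 0.0822  0.1667 -0.054 ] gap 0.040056952199793126
xaxis [-0.0008  0.0001 -1.    ] yaw tool y -107.44188335698253
```

View pics/wrist_1.png

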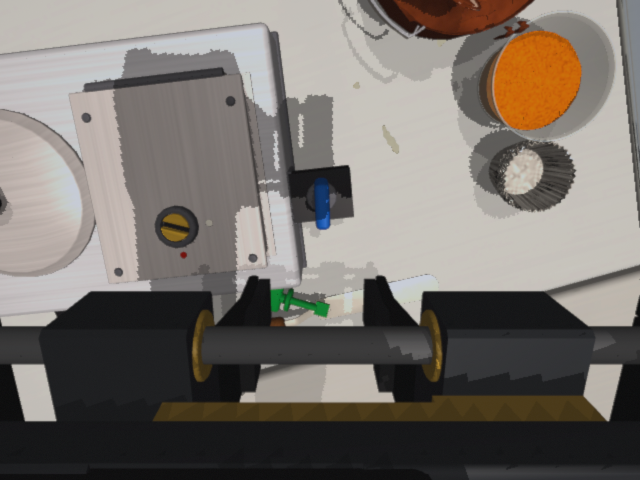

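```bash
python3 -c "
from h import *
crop('pics/wrist_1.png','pics/w1a.png',140,140,300,260,5)
crop('pics/wrist_1.png','pics/w1b.png',270,150,370,240,7)"
```

```text
(no output)
```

View pics/w1a.png

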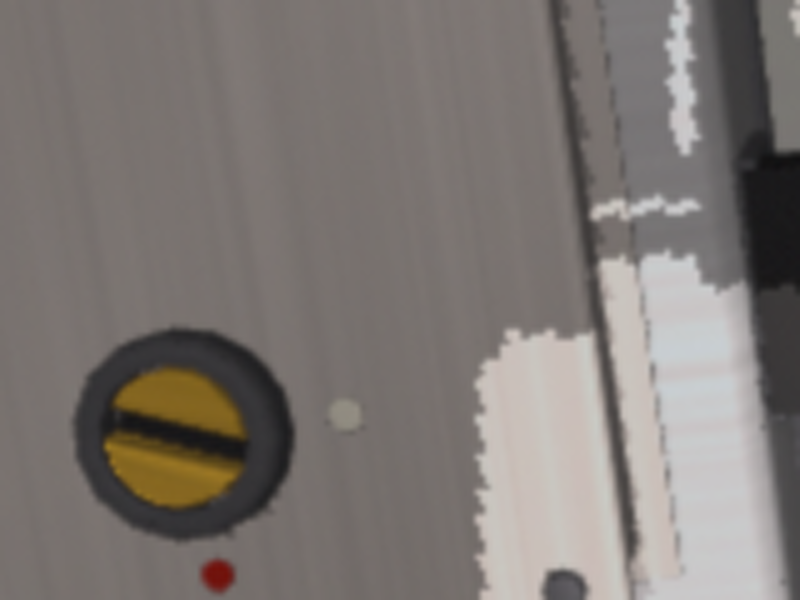

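View pics/w1b.png

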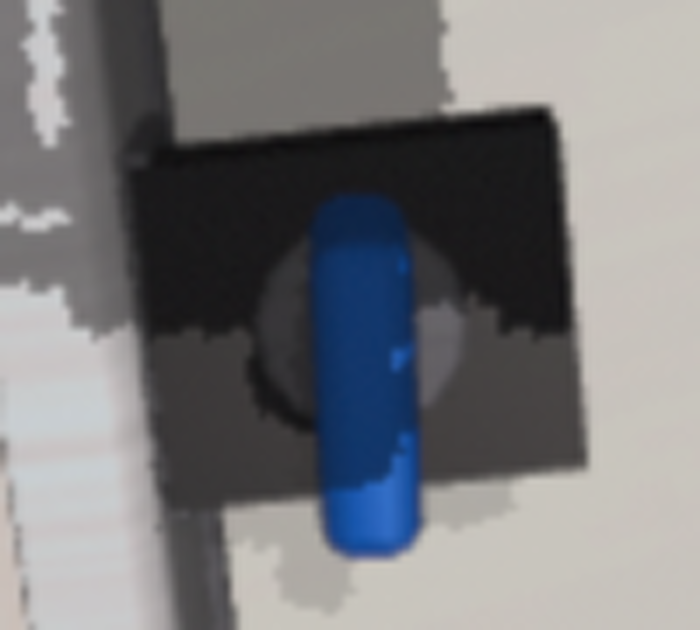

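```bash
python3 - <<'E'
from h import *
import pickle
np.set_printoptions(precision=4,suppress=True)
c,st=pickle.load(open('pics/wrist_1.pkl','rb'))
f=lambda x,y,z,o=(270,150),s=7: onz(c,((x+.5)/s+o[0]-.5,(y+.5)/s+o[1]-.5),z)
ang=lambda a,b:np.degrees(np.arctan2(*(b-a)[1::-1]))
a,b=f(362,240,.136),f(372,550,.136);print('key',a,b,(a+b)/2,ang(a,b),np.linalg.norm(a-b))
br=[f(*p,.085) for p in((135,165),(550,108),(585,465),(165,510))];print('bracket',sum(br)/4,ang(br[0],br[1]),ang(br[3],br[2]),ang(br[2],br[1]))
print([np.linalg.norm(br[i]-br[i-1]) for i in range(4)])
print('collar',f(360,335,.096))
g=lambda x,y,z:f(x,y,z,(140,140),5)
for z in(.13,.135): 
  print('lock',g(176,436,z),'slot ang',ang(g(110,408,z),g(247,440,z)),'dia',np.linalg.norm(g(104,437,z)-g(247,437,z)))
print('hatch edge ang',ang(g(600,320,.13),g(633,548,.13)))
E
```

```text
key [ 0.5016 -0.1987  0.136 ] [ 0.4667 -0.1891  0.136 ] [ 0.4842 -0.1939  0.136 ] 164.5397939848444 0.03611862125130112
bracket [ 0.4839 -0.1933  0.085 ] -99.68805895454848 -101.17002849340543 -10.609715131200964
[np.float64(0.04617609531052862), np.float64(0.05391747127135804), np.float64(0.04753125845595996), np.float64(0.05632253066728084)]
collar [ 0.4835 -0.1933  0.096 ]
lock [ 0.5028 -0.0727  0.13  ] slot ang -121.40091182897699 dia 0.02357369996697853
lock [ 0.5036 -0.0749  0.135 ] slot ang -121.4009118289772 dia 0.023210398964644646
hatch edge ang 168.3636149568553
```

apply_moves(moves=[{"fingers":38,"offset":[0.35,-0.48,-3.9],"twist":[0,0,0.033]},{"fingers":38,"offset":[0,0,-4],"twist":[0,0,0]},{"fingers":38,"offset":[0,0,-3],"twist":[0,0,0]},{"fingers":38,"offset":[0,0,0],"twist":[0,0,0]}])

```text
time_s: 2.8
position: [0.4818, -0.1895, 0.1576]
eef_rot: [0.9, 89.5, 165.7]
force: [-0.8, -0.6, -0.1]
finger_gap: 0.0333
```

```bash
python3 look.py 2 wrist
```

```text
2.8 q [-22.3   4.3  43.  106.   -3.   71.3 -83.6] p [ 0.4818 -0.1895  0.1576] F [-0.7568 -0.6076 -0.0549] T [-0.0109  0.1353  0.0173] gap 0.03331556612601945
xaxis [-0.008  0.002 -1.   ] yaw tool y -105.20210662292614
```

View pics/wrist_2.png

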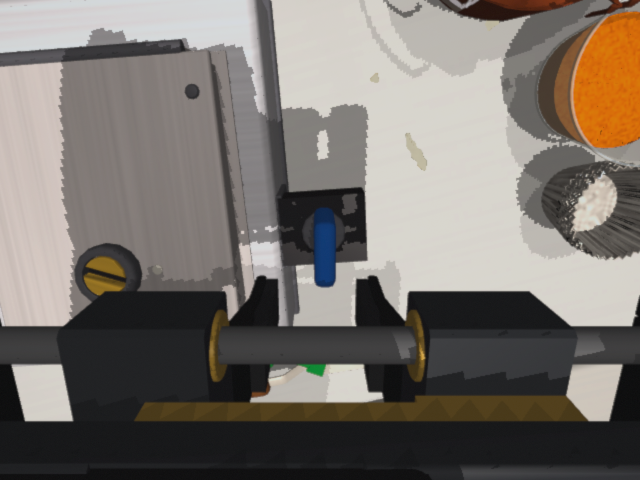

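apply_moves(moves=[{"fingers":38,"offset":[0.2,-0.4,-1.5],"twist":[0,0,0]},{"fingers":38,"offset":[0,0,-2],"twist":[0,0,0]},{"fingers":38,"offset":[0,0,-2.1],"twist":[0,0,0]},{"fingers":38,"offset":[0,0,0],"twist":[0,0,0]},{"fingers":38,"offset":[0,0,0],"twist":[0,0,0]}])

```text
time_s: 3.35
position: [0.4875, -0.197, 0.1065]
eef_rot: [171.4, 89.9, -24.0]
force: [0.6, 0.7, 0.2]
finger_gap: 0.0332
```

```bash
python3 look.py 3 wrist
```

```text
3.35 q [-20.8   8.4  43.4 108.9  -6.3  65.  -80.4] p [ 0.4875 -0.197   0.1065] F [0.5609 0.6774 0.1986] T [-0.014   0.1856 -0.0049] gap 0.03318602504275859
xaxis [ 0.0012 -0.0006 -1.    ] yaw tool y -105.40155643036653
```

View pics/wrist_3.png

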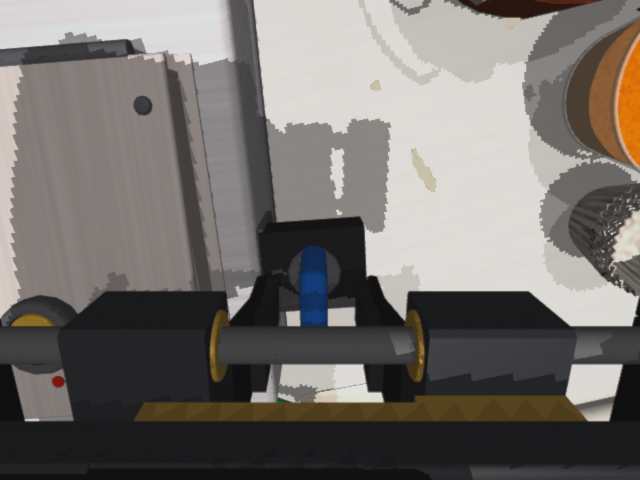

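apply_moves(moves=[{"fingers":38,"offset":[-0.3,0.25,-0.5],"twist":[0,0,0]},{"fingers":38,"offset":[0,0,0],"twist":[0,0,0]},{"fingers":38,"offset":[0,0,0],"twist":[0,0,0]},{"fingers":38,"offset":[0,0,0],"twist":[0,0,0]},{"fingers":38,"offset":[0,0,0],"twist":[0,0,0]}])

```text
time_s: 3.9
position: [0.4838, -0.1943, 0.1007]
eef_rot: [-175.6, 90.0, -11.0]
force: [0.9, -0.0, -0.3]
finger_gap: 0.0335
```

```bash
python3 look.py 4 wrist
```

```text
3.9 q [-21.    8.2  43.3 109.8  -6.2  64.3 -80.7] p [ 0.4838 -0.1943  0.1007] F [ 0.9391 -0.0351 -0.3036] T [0.0062 0.1656 0.009 ] gap 0.03345470892375132
xaxis [ 0.0004 -0.0001 -1.    ] yaw tool y -105.42567070556478
```

Close the fingers.

apply_moves(moves=[{"fingers":0,"offset":[0,0,0],"twist":[0,0,0]},{"fingers":0,"offset":[0,0,0],"twist":[0,0,0]},{"fingers":0,"offset":[0,0,0],"twist":[0,0,0]},{"fingers":0,"offset":[0,0,0],"twist":[0,0,0]}])

```text
time_s: 4.35
position: [0.4836, -0.1943, 0.1005]
eef_rot: [52.5, 90.0, -143.0]
force: [0.7, -0.3, 0.5]
finger_gap: 0.0116
```

```bash
python3 look.py 5 wrist
```

```text
4.35 q [-21.    8.2  43.3 109.8  -6.2  64.3 -80.7] p [ 0.4836 -0.1943  0.1005] F [ 0.6861 -0.2706  0.5139] T [-0.0406  0.1617 -0.0089] gap 0.011605744909957453
xaxis [-0.0001 -0.0001 -1.    ] yaw tool y -105.42650970555611
```

View pics/wrist_5.png

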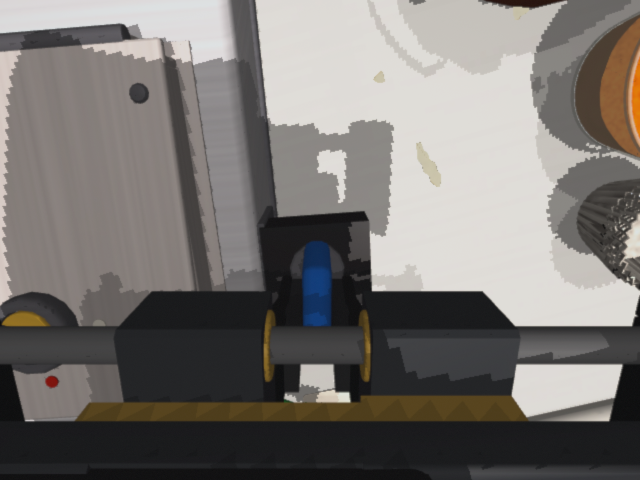

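apply_moves(moves=[{"fingers":0,"offset":[0,0,1.5],"twist":[0,0,0]},{"fingers":0,"offset":[0,0,2.5],"twist":[0,0,0]},{"fingers":0,"offset":[0,0,3],"twist":[0,0,0]},{"fingers":0,"offset":[0,0,3],"twist":[0,0,0]},{"fingers":0,"offset":[0,0,2.5],"twist":[0,0,0]},{"fingers":0,"offset":[0,0,0],"twist":[0,0,0]},{"fingers":0,"offset":[0,0,0],"twist":[0,0,0]}])

```text
time_s: 5.1
position: [0.4838, -0.1944, 0.2262]
eef_rot: [-159.6, 89.9, 4.9]
force: [-0.9, 0.1, -0.7]
finger_gap: 0.0116
```

apply_moves(moves=[{"fingers":0,"offset":[0.2,1,0],"twist":[0,0,0.13]},{"fingers":0,"offset":[0.2,1.2,0],"twist":[0,0,0.13]},{"fingers":0,"offset":[0.2,1.2,0],"twist":[0,0,0.13]},{"fingers":0,"offset":[0.2,1.2,0],"twist":[0,0,0.13]},{"fingers":0,"offset":[0.2,1.2,0],"twist":[0,0,0.13]},{"fingers":0,"offset":[0.2,1.2,0],"twist":[0,0,0.13]},{"fingers":0,"offset":[0.2,1.2,0],"twist":[0,0,0.13]},{"fingers":0,"offset":[0.2,1.2,0],"twist":[0,0,0.13]},{"fingers":0,"offset":[0.2,1.2,0],"twist":[0,0,0.13]},{"fingers":0,"offset":[0.2,1.3,0],"twist":[0,0,0.12]},{"fingers":0,"offset":[0,0,0],"twist":[0,0,0]},{"fingers":0,"offset":[0,0,0],"twist":[0,0,0]}])

```text
time_s: 6.3
position: [0.5029, -0.0756, 0.2245]
eef_rot: [-34.9, 89.9, -156.5]
force: [-0.0, -0.2, -1.3]
finger_gap: 0.0114
```

apply_moves(moves=[{"fingers":0,"offset":[0,0,0],"twist":[0,0,0]},{"fingers":0,"offset":[0,0,0],"twist":[0,0,0]}])

```text
time_s: 6.5
position: [0.5033, -0.0762, 0.2253]
eef_rot: [-19.8, 90.0, -141.5]
force: [0.1, -0.5, -1.0]
finger_gap: 0.0117
```

```bash
python3 look.py 6 wrist scene side; python3 -c "
from h import *
crop('pics/scene_6.png','pics/s6a.png',290,150,420,260,6)
crop('pics/side_6.png','pics/d6a.png',270,130,390,240,6)"
```

```text
6.5 q [-30.2  -0.6  35.9 101.8   0.4  78.7 -26. ] p [ 0.5033 -0.0762  0.2253] F [ 0.0842 -0.4516 -0.9726] T [-0.0197  0.1063 -0.0487] gap 0.011671737652983308
xaxis [-0.0004 -0.0003 -1.    ] yaw tool y -31.66771753538657
```

View pics/wrist_6.png

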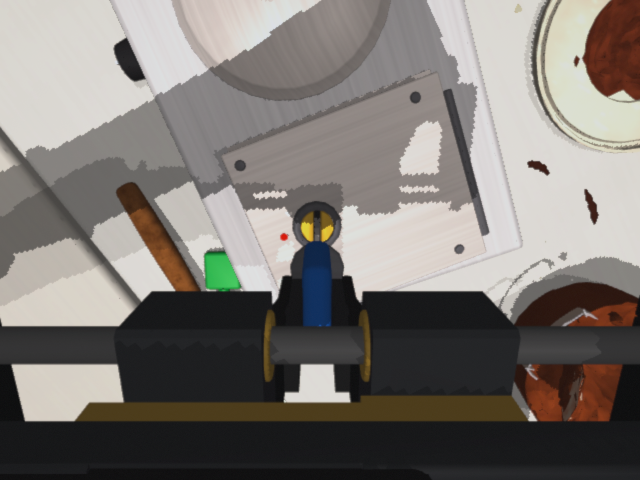

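View pics/s6a.png

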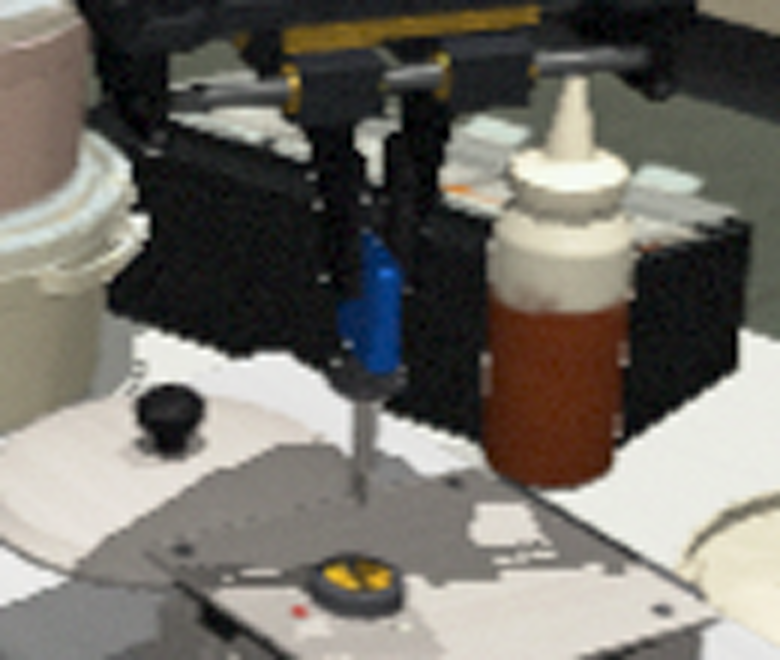

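View pics/d6a.png

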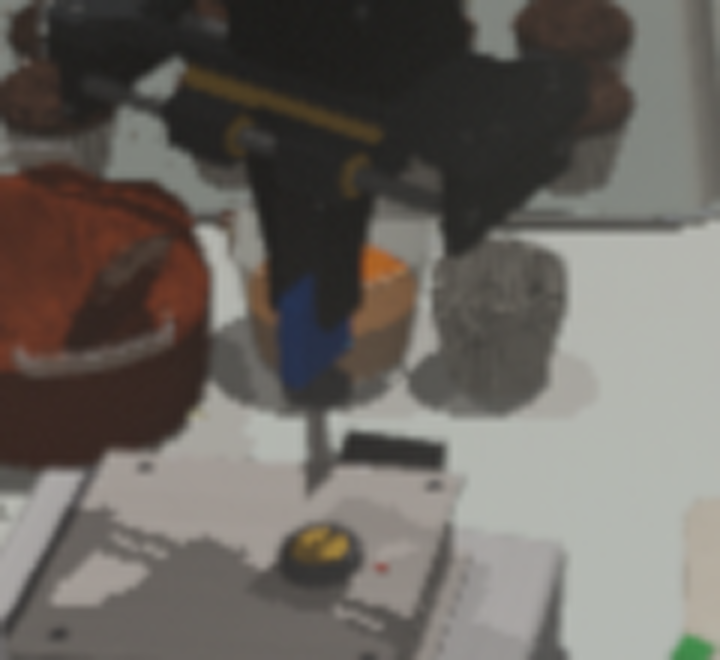

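```bash
python3 -c "
from h import *
crop('pics/wrist_6.png','pics/w6a.png',270,180,370,270,8)"
```

```text
(no output)
```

View pics/w6a.png

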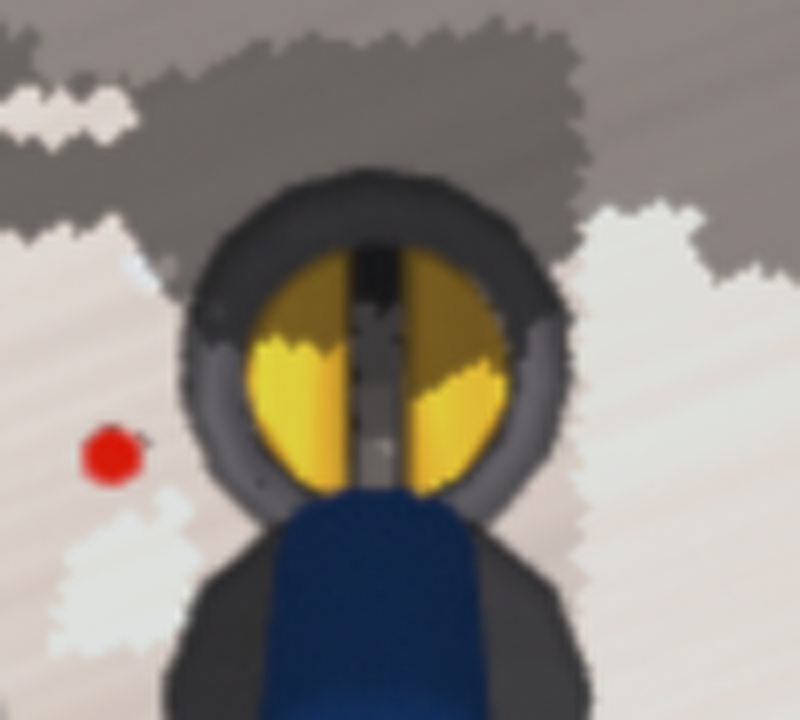

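```bash
python3 - <<'E'
from h import *
import pickle
np.set_printoptions(precision=4,suppress=True)
c,st=pickle.load(open('pics/wrist_6.pkl','rb'))
for y in(375,382):
  for z in(.13,.135): print(onz(c,(377.5/8+269.5,y/8+179.5),z),st['position'])
s,_=pickle.load(open('pics/scene_6.pkl','rb'));d,_=pickle.load(open('pics/side_6.pkl','rb'))
# tip & lock in scene/side crops
S=lambda x,y:(x/6+289.6,y/6+149.6);D=lambda x,y:(x/6+269.6,y/6+129.6)
print('tip',tri((s,S(361,503)),(d,D(311,492))),'lock',tri((s,S(360,577)),(d,D(321,546))))
E
```

```text
[ 0.5024 -0.0749  0.13  ] [ 0.5033 -0.0762  0.2253]
[ 0.5032 -0.0737  0.135 ] [ 0.5033 -0.0762  0.2253]
[ 0.5021 -0.0754  0.13  ] [ 0.5033 -0.0762  0.2253]
[ 0.5028 -0.0742  0.135 ] [ 0.5033 -0.0762  0.2253]
tip (array([ 0.5064, -0.0753,  0.1615]), [np.float64(1.1), np.float64(1.1)]) lock (array([ 0.5036, -0.0777,  0.1333]), [np.float64(0.3), np.float64(0.3)])
```

apply_moves(moves=[{"fingers":0,"offset":[0,0.05,-1],"twist":[0,0,0]},{"fingers":0,"offset":[0,0,-1],"twist":[0,0,0]},{"fingers":0,"offset":[0,0,-0.5],"twist":[0,0,0]},{"fingers":0,"offset":[0,0,0],"twist":[0,0,0]},{"fingers":0,"offset":[0,0,0],"twist":[0,0,0]}])

```text
time_s: 7.15
position: [0.5035, -0.0748, 0.2003]
eef_rot: [-21.2, 90.0, -142.7]
force: [0.2, -0.5, 0.0]
finger_gap: 0.0117
```

```bash
python3 look.py 7 wrist scene side; python3 -c "
from h import *
crop('pics/scene_7.png','pics/s7a.png',300,190,400,270,8)
crop('pics/wrist_7.png','pics/w7a.png',270,180,370,270,8)"
```

```text
7.15 q [-30.1   0.3  36.  104.   -0.2  75.8 -25.6] p [ 0.5035 -0.0748  0.2003] F [ 0.2498 -0.4735  0.0379] T [-0.074   0.1308  0.0019] gap 0.011733113063875816
xaxis [-0.0003 -0.0002 -1.    ] yaw tool y -31.51427726567046
```

View pics/s7a.png

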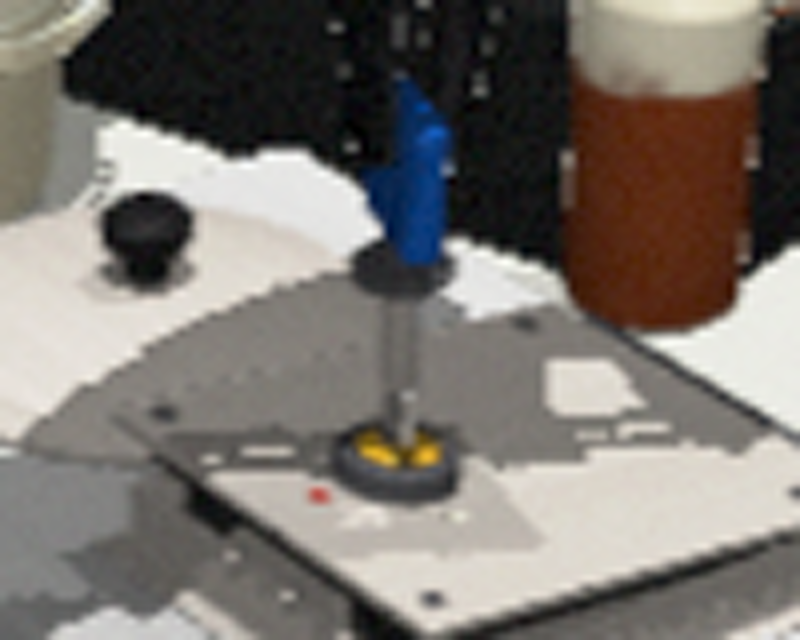

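View pics/w7a.png

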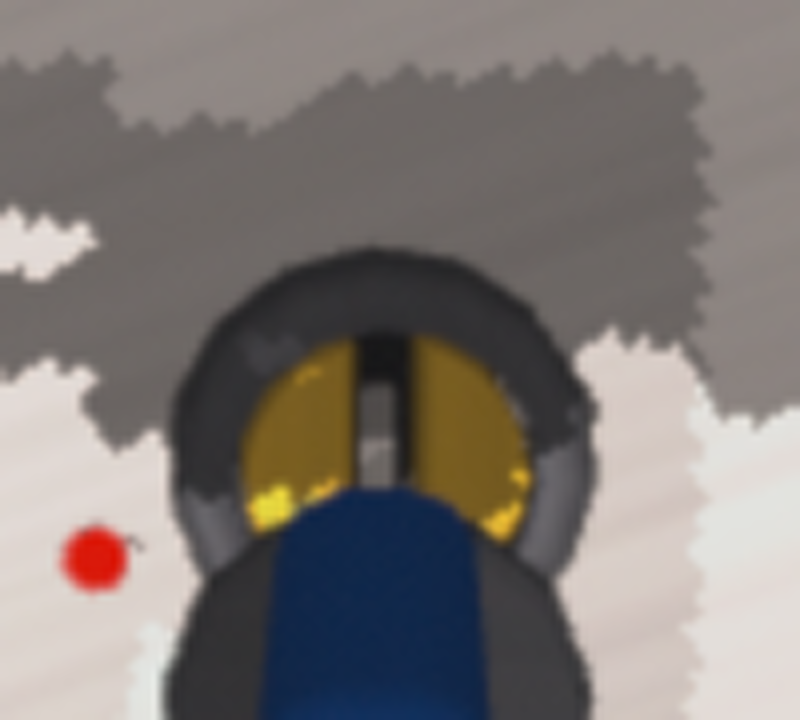

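apply_moves(moves=[{"fingers":0,"offset":[0.05,-0.03,-0.3],"twist":[0,0,0]},{"fingers":0,"offset":[0,0,-0.3],"twist":[0,0,0]},{"fingers":0,"offset":[0,0,-0.3],"twist":[0,0,0]},{"fingers":0,"offset":[0,0,0],"twist":[0,0,0]},{"fingers":0,"offset":[0,0,0],"twist":[0,0,0]}])

```text
time_s: 7.8
position: [0.504, -0.0751, 0.1914]
eef_rot: [-34.1, 90.0, -155.6]
force: [-0.5, -0.7, -1.1]
finger_gap: 0.0116
```

```bash
python3 look.py 8 wrist; python3 -c "
from h import *
crop('pics/wrist_8.png','pics/w8a.png',270,180,370,270,8)"
```

```text
7.8 q [-30.    0.8  36.1 104.7  -0.5  74.7 -25.3] p [ 0.504  -0.0751  0.1914] F [-0.5283 -0.7238 -1.1262] T [-0.1055  0.122   0.0144] gap 0.01164111501870759
xaxis [-0.0002 -0.0001 -1.    ] yaw tool y -31.511805329492315
```

View pics/w8a.png

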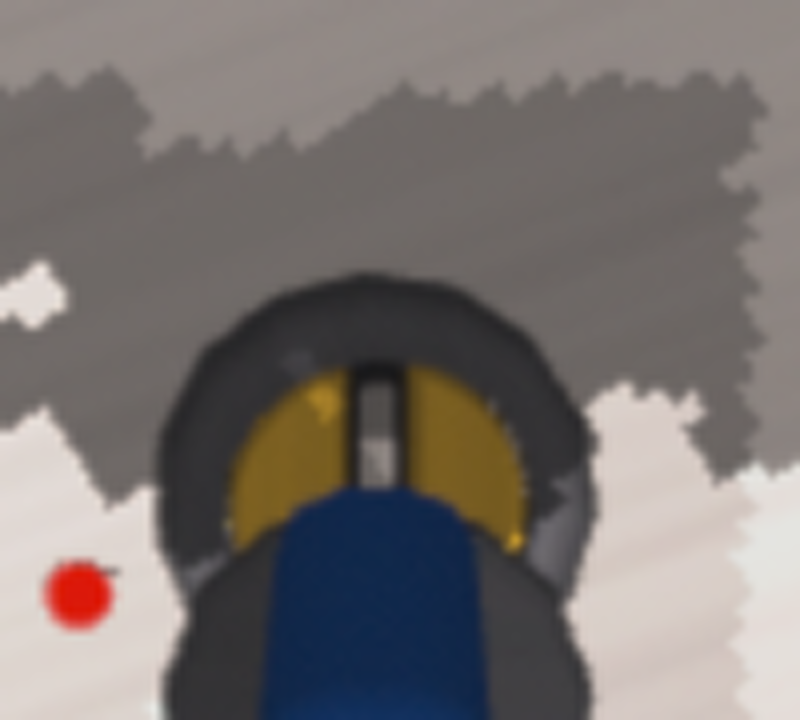

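apply_moves(moves=[{"fingers":0,"offset":[0,0,-0.2],"twist":[0,0,0]},{"fingers":0,"offset":[0,0,-0.2],"twist":[0,0,0]},{"fingers":0,"offset":[0,0,0],"twist":[0,0,0]},{"fingers":0,"offset":[0,0,0],"twist":[0,0,0]}])

```text
time_s: 8.25
position: [0.5043, -0.075, 0.1878]
eef_rot: [126.1, 90.0, 4.6]
force: [-0.4, -0.3, 1.8]
finger_gap: 0.0118
```

apply_moves(moves=[{"fingers":0,"offset":[0,0,-0.2],"twist":[0,0,0]},{"fingers":0,"offset":[0,0,-0.1],"twist":[0,0,0]},{"fingers":0,"offset":[0,0,0],"twist":[0,0,0]},{"fingers":0,"offset":[0,0,0],"twist":[0,0,0]}])

```text
time_s: 8.65
position: [0.5043, -0.075, 0.1848]
eef_rot: [134.0, 90.0, 12.5]
force: [-1.9, 0.5, 3.7]
finger_gap: 0.0116
```

apply_moves(moves=[{"fingers":0,"offset":[0,0,-0.2],"twist":[0,0,0]},{"fingers":0,"offset":[0,0,0],"twist":[0,0,0]},{"fingers":0,"offset":[0,0,0],"twist":[0,0,0]}])

```text
time_s: 8.95
position: [0.5044, -0.075, 0.1832]
eef_rot: [136.3, 90.0, 14.8]
force: [-1.6, 1.5, 6.8]
finger_gap: 0.0115
```

apply_moves(moves=[{"fingers":0,"offset":[0,0,-0.1],"twist":[0,0,0]},{"fingers":0,"offset":[0,0,0],"twist":[0,0,0]},{"fingers":0,"offset":[0,0,0],"twist":[0,0,0]}])

```text
time_s: 9.25
position: [0.5047, -0.0751, 0.1831]
eef_rot: [137.3, 89.9, 15.8]
force: [-2.1, -0.2, 11.6]
finger_gap: 0.0119
```

apply_moves(moves=[{"fingers":0,"offset":[0,0,-0.1],"twist":[0,0,0]},{"fingers":0,"offset":[0,0,0],"twist":[0,0,0]},{"fingers":0,"offset":[0,0,0],"twist":[0,0,0]}])

```text
time_s: 9.55
position: [0.5053, -0.0752, 0.1829]
eef_rot: [131.2, 89.8, 9.7]
force: [-2.9, 0.1, 15.2]
finger_gap: 0.0118
```

apply_moves(moves=[{"fingers":0,"offset":[-0.06,0,0.04],"twist":[0,0,-0.07]},{"fingers":0,"offset":[0,0,0],"twist":[0,0,-0.08]},{"fingers":0,"offset":[0,0,0],"twist":[0,0,-0.08]},{"fingers":0,"offset":[0,0,0],"twist":[0,0,0]}])

```text
time_s: 9.95
position: [0.5048, -0.0753, 0.1829]
eef_rot: [137.6, 89.8, 2.9]
force: [-2.0, 0.1, 11.9]
finger_gap: 0.0118
```

```bash
python3 look.py 9 wrist; python3 -c "
from h import *
crop('pics/wrist_9.png','pics/w9a.png',270,180,370,270,8)"
```

```text
9.95 q [-30.1   1.1  36.4 105.4  -0.7  73.6 -38.3] p [ 0.5048 -0.0753  0.1829] F [-2.0478  0.0546 11.8812] T [-0.0855  0.7886  0.0078] gap 0.011794425538354303
xaxis [ 0.0032  0.0002 -1.    ] yaw tool y -44.79279050361067
```

View pics/w9a.png

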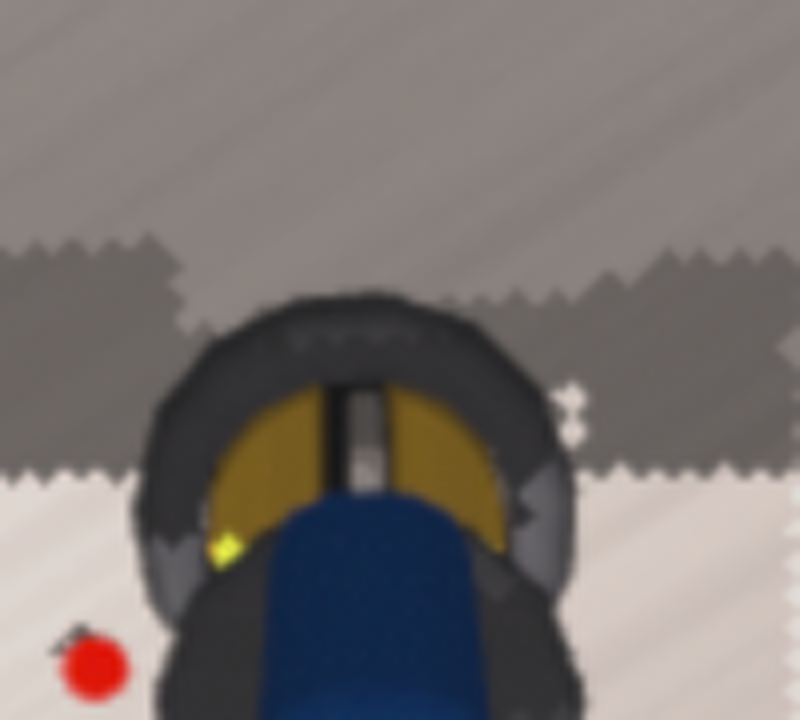

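apply_moves(moves=[{"fingers":0,"offset":[-0.05,0.02,-0.04],"twist":[0,0,-0.08]},{"fingers":0,"offset":[0,0,0],"twist":[0,0,-0.08]},{"fingers":0,"offset":[0,0,0],"twist":[0,0,-0.08]},{"fingers":0,"offset":[0,0,0],"twist":[0,0,0]}])

```text
time_s: 10.4
position: [0.5048, -0.0753, 0.1829]
eef_rot: [147.0, 89.8, -1.6]
force: [-0.7, -0.3, 14.6]
finger_gap: 0.0118
```

```bash
python3 look.py 10 wrist; python3 -c "
from h import *
crop('pics/wrist_10.png','pics/w10a.png',270,180,370,270,8)"
```

```text
10.4 q [-30.3   1.   36.5 105.5  -0.6  73.5 -52.1] p [ 0.5048 -0.0753  0.1829] F [-0.7143 -0.2733 14.56  ] T [-0.1797  0.5909  0.0239] gap 0.011820408174900755
xaxis [ 0.0044 -0.0001 -1.    ] yaw tool y -58.54591580053142
```

View pics/w10a.png

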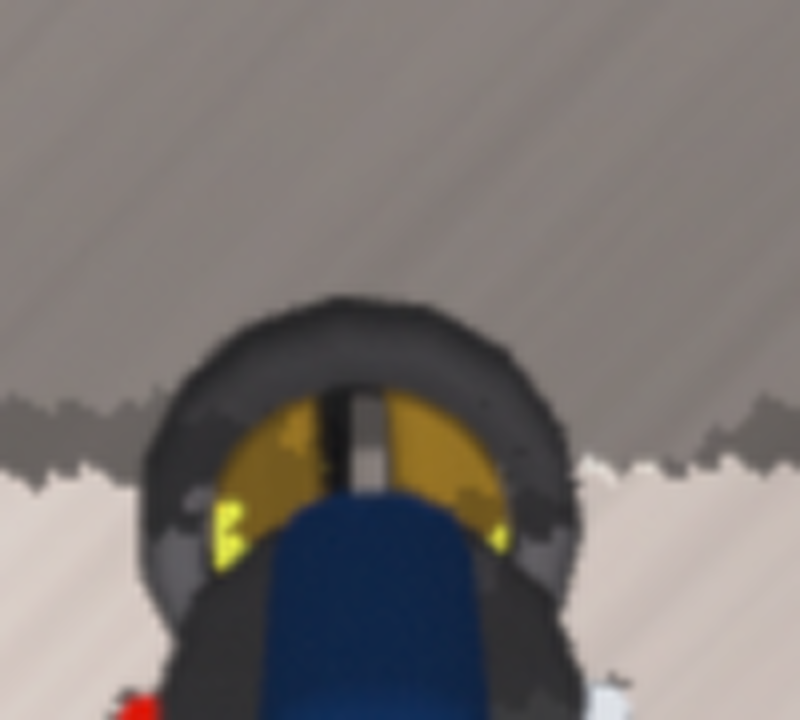

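apply_moves(moves=[{"fingers":0,"offset":[0,0,0.01],"twist":[0,0,-0.08]},{"fingers":0,"offset":[0,0,0],"twist":[0,0,-0.08]},{"fingers":0,"offset":[0,0,0],"twist":[0,0,-0.08]}])

```text
time_s: 10.75
position: [0.5046, -0.0749, 0.1829]
eef_rot: [169.9, 89.8, 7.5]
force: [-1.7, 0.4, 13.8]
finger_gap: 0.0119
```

```bash
python3 look.py 11 wrist; python3 -c "
from h import *
crop('pics/wrist_11.png','pics/w11a.png',270,180,370,270,8)"
```

```text
10.75 q [-30.4   1.   36.6 105.5  -0.7  73.5 -66. ] p [ 0.5046 -0.0749  0.1829] F [-1.6681  0.4184 13.7622] T [-0.0028  0.6942  0.1252] gap 0.011901472639527965
xaxis [ 0.0039  0.0005 -1.    ] yaw tool y -72.36570667258252
```

View pics/w11a.png

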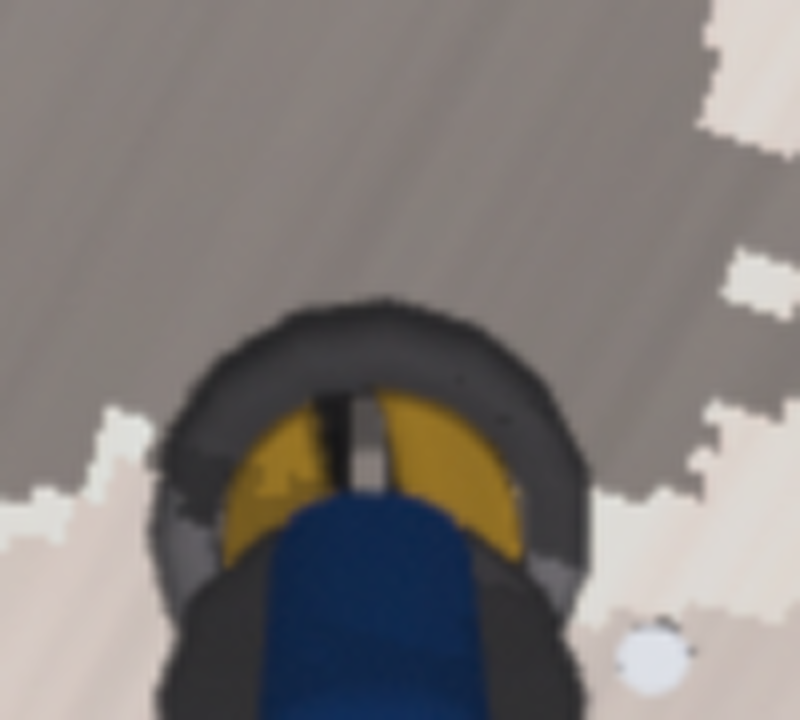

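apply_moves(moves=[{"fingers":0,"offset":[0,0,0],"twist":[0,0,-0.08]},{"fingers":0,"offset":[0,0,0],"twist":[0,0,-0.08]},{"fingers":0,"offset":[0,0,0],"twist":[0,0,-0.08]}])

```text
time_s: 11.1
position: [0.5047, -0.075, 0.1829]
eef_rot: [-179.0, 89.8, 4.8]
force: [-0.6, 0.2, 15.0]
finger_gap: 0.0119
```

```bash
python3 look.py 12 wrist; python3 -c "
from h import *
crop('pics/wrist_12.png','pics/w12a.png',270,180,370,270,8)"
```

```text
11.1 q [-30.6   1.   36.8 105.5  -0.7  73.5 -79.7] p [ 0.5047 -0.075   0.1829] F [-0.5752  0.2414 15.0414] T [0.0345 0.7251 0.0075] gap 0.011858025007646055
xaxis [ 0.004   0.0003 -1.    ] yaw tool y -86.12176876747398
```

View pics/w12a.png

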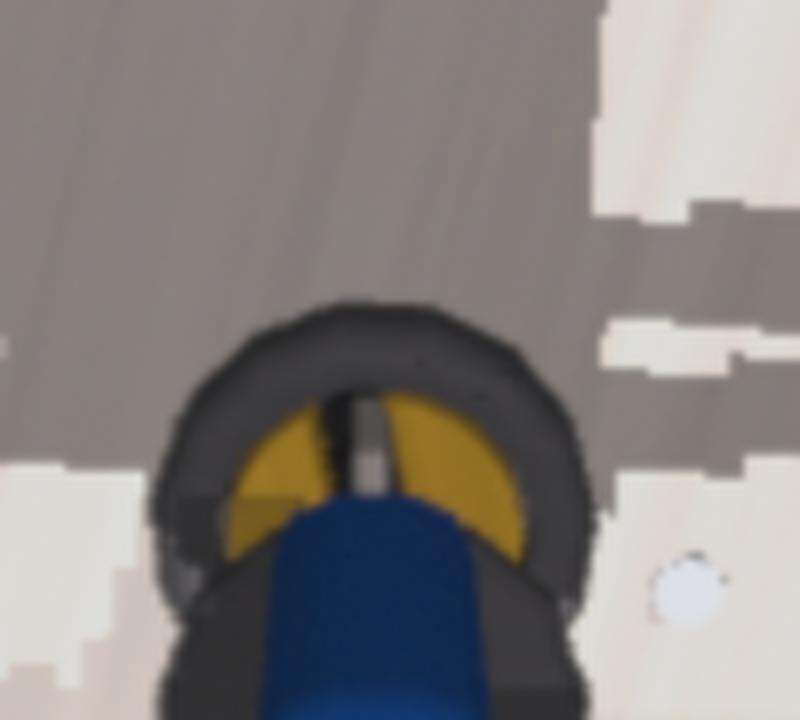

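apply_moves(moves=[{"fingers":0,"offset":[0,0,0],"twist":[0,0,-0.07]},{"fingers":0,"offset":[0,0,0],"twist":[0,0,-0.07]},{"fingers":0,"offset":[0,0,0],"twist":[0,0,-0.07]},{"fingers":0,"offset":[0,0,0],"twist":[0,0,-0.07]},{"fingers":0,"offset":[0,0,0],"twist":[0,0,0]}])

```text
time_s: 11.65
position: [0.5047, -0.0753, 0.1829]
eef_rot: [-166.7, 89.8, 1.2]
force: [-2.9, 0.1, 14.4]
finger_gap: 0.0115
```

```bash
python3 look.py 13 wrist; python3 -c "
from h import *
crop('pics/wrist_13.png','pics/w13a.png',270,180,370,270,8)"
```

```text
11.65 q [-30.7   1.   37.  105.5  -0.6  73.5 -95.7] p [ 0.5047 -0.0753  0.1829] F [-2.9131  0.1122 14.3751] T [-0.0448  0.7227 -0.0449] gap 0.011489254351172689
xaxis [ 0.004   0.0001 -1.    ] yaw tool y -102.0874277852827
```

View pics/w13a.png

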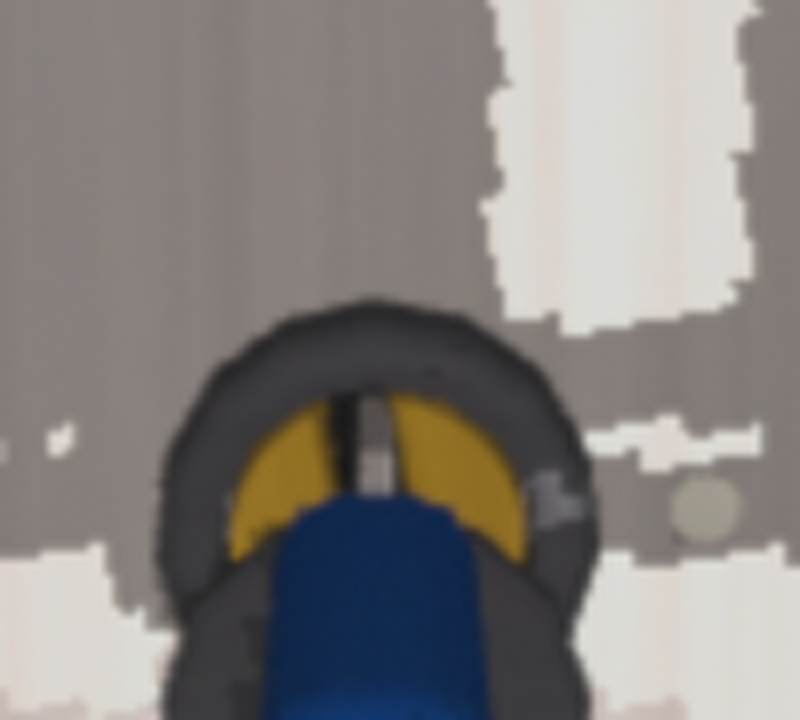

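apply_moves(moves=[{"fingers":0,"offset":[0,0,0],"twist":[0,0,-0.06]},{"fingers":0,"offset":[0,0,0],"twist":[0,0,-0.06]},{"fingers":0,"offset":[0,0,0],"twist":[0,0,0]}])

```text
time_s: 12.0
position: [0.5046, -0.0754, 0.1829]
eef_rot: [-161.9, 89.8, -0.8]
force: [-1.5, -0.2, 13.6]
finger_gap: 0.0114
```

```bash
python3 look.py 14 wrist; python3 -c "
from h import *
crop('pics/wrist_14.png','pics/w14a.png',270,180,370,270,8)"
```

```text
12.0 q [ -30.8    1.    37.1  105.5   -0.6   73.5 -102.5] p [ 0.5046 -0.0754  0.1829] F [-1.4697 -0.1862 13.579 ] T [-0.1082  0.6774  0.0396] gap 0.011400819920336903
xaxis [ 0.0039 -0.0001 -1.    ] yaw tool y -108.95273902985275
```

View pics/w14a.png

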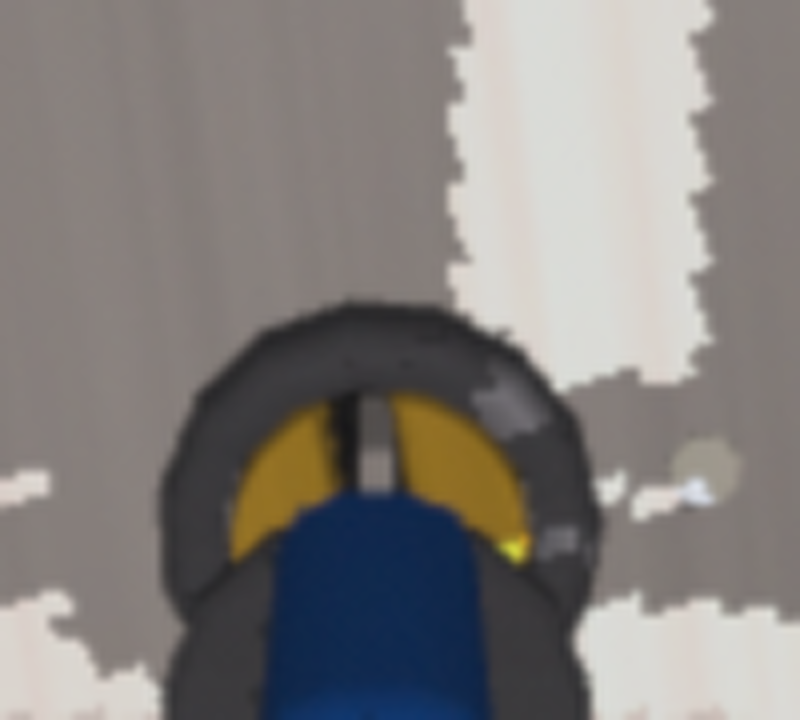

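apply_moves(moves=[{"fingers":0,"offset":[0,0,0],"twist":[0,0,-0.05]},{"fingers":0,"offset":[0,0,0],"twist":[0,0,0]},{"fingers":0,"offset":[0,0,0],"twist":[0,0,0]}])

```text
time_s: 12.35
position: [0.5047, -0.0754, 0.1829]
eef_rot: [-159.3, 89.8, -1.1]
force: [-1.1, -0.4, 14.4]
finger_gap: 0.0114
```

```bash
python3 look.py 15 wrist; python3 -c "
from h import *
crop('pics/wrist_15.png','pics/w15a.png',270,180,370,270,8)"
```

```text
12.35 q [ -30.8    1.    37.1  105.5   -0.6   73.5 -105.3] p [ 0.5047 -0.0754  0.1829] F [-1.0625 -0.4292 14.3875] T [-0.0824  0.6862  0.0376] gap 0.011382340671482841
xaxis [ 0.004  -0.0001 -1.    ] yaw tool y -111.73760406654922
```

View pics/w15a.png

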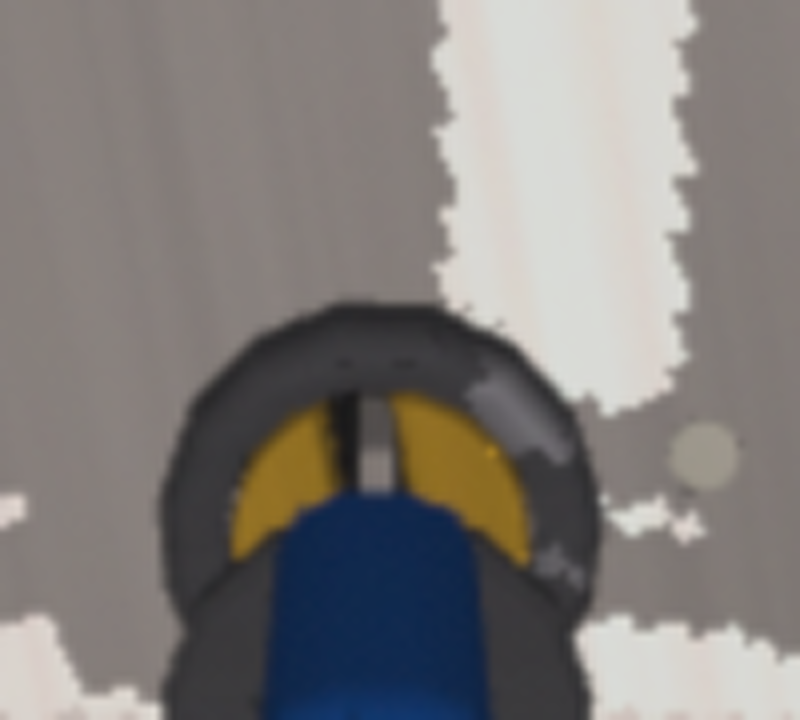

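```bash
python3 -c "
from h import *
for i in (12,13,14,15):
    crop(f'pics/wrist_{i}.png',f'pics/z{i}.png',295,222,345,247,8)
cv2.imwrite('pics/zz.png',np.vstack([cv2.imread(f'pics/z{i}.png') for i in(12,13,14)]))
cv2.imwrite('pics/zy.png',cv2.resize(cv2.imread('pics/wrist_15.png')[222:247,295:345],None,fx=16,fy=16,interpolation=cv2.INTER_CUBIC))
"
```

```text
(no output)
```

View pics/zz.png

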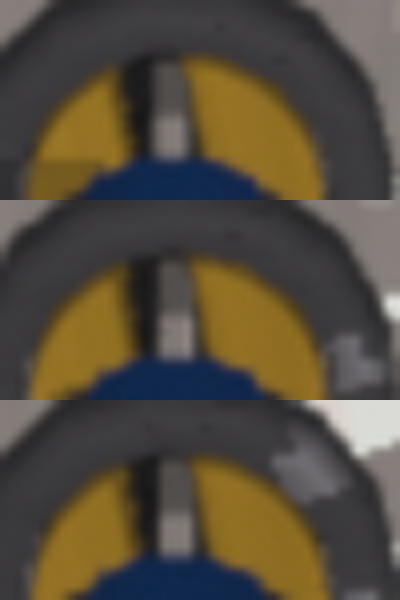

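View pics/zy.png

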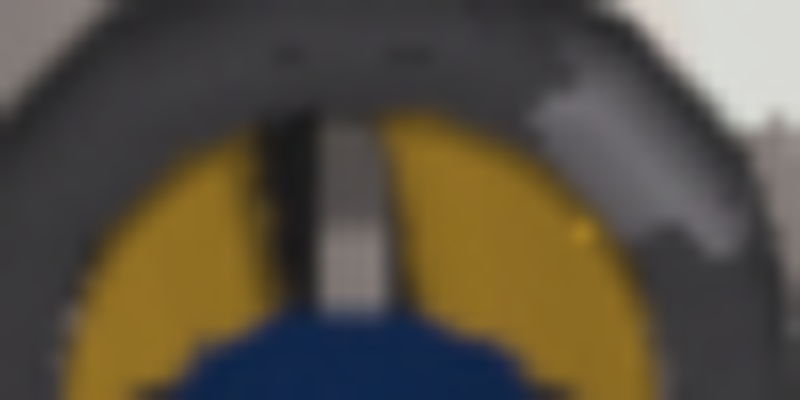

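apply_moves(moves=[{"fingers":0,"offset":[0,0,0],"twist":[0,0,-0.04]},{"fingers":0,"offset":[0,0,0],"twist":[0,0,0]},{"fingers":0,"offset":[0,0,0],"twist":[0,0,0]}])

```text
time_s: 12.7
position: [0.5046, -0.0754, 0.1829]
eef_rot: [-158.4, 89.8, -2.4]
force: [-1.5, 0.4, 13.9]
finger_gap: 0.0115
```

```bash
python3 look.py 16 wrist; python3 -c "
from h import *
cv2.imwrite('pics/zx.png',cv2.resize(cv2.imread('pics/wrist_16.png')[217:247,295:345],None,fx=16,fy=16,interpolation=cv2.INTER_CUBIC))
"
```

```text
12.7 q [ -30.9    1.    37.1  105.5   -0.6   73.5 -107.6] p [ 0.5046 -0.0754  0.1829] F [-1.4642  0.4384 13.8545] T [-0.1371  0.787   0.1204] gap 0.011505236985379929
xaxis [ 0.0039 -0.0002 -1.    ] yaw tool y -114.01362220043329
```

View pics/zx.png

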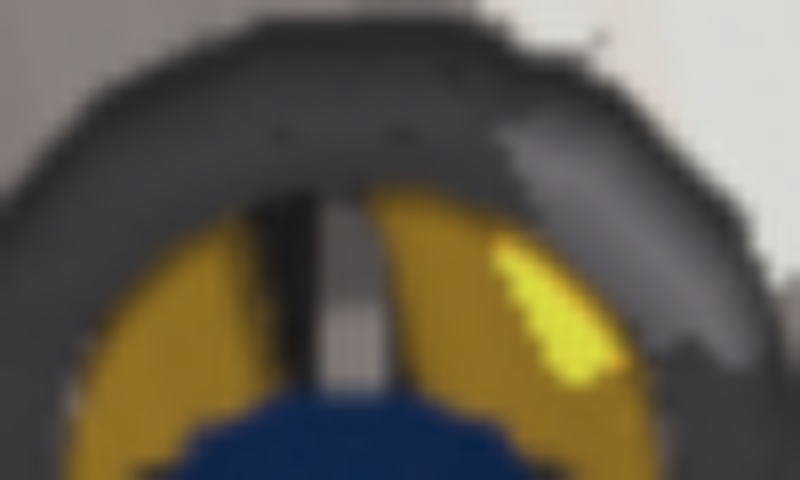

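apply_moves(moves=[{"fingers":0,"offset":[0,0,0],"twist":[0,0,0.08]},{"fingers":0,"offset":[0,0,0.05],"twist":[0,0,0.08]},{"fingers":0,"offset":[0,0,0.1],"twist":[0,0,0]},{"fingers":0,"offset":[0,0,0.1],"twist":[0,0,0]},{"fingers":0,"offset":[0,0,0],"twist":[0,0,0]},{"fingers":0,"offset":[0,0,0],"twist":[0,0,0]}])

```text
time_s: 13.35
position: [0.5041, -0.0751, 0.1836]
eef_rot: [-173.7, 89.9, -8.6]
force: [2.2, -0.4, 4.4]
finger_gap: 0.0115
```

```bash
python3 look.py 17 wrist; python3 -c "
from h import *
cv2.imwrite('pics/zw.png',cv2.resize(cv2.imread('pics/wrist_17.png')[200:250,285:365],None,fx=10,fy=10,interpolation=cv2.INTER_CUBIC))
"
```

```text
13.35 q [-30.8   0.9  37.  105.4  -0.6  73.7 -98.5] p [ 0.5041 -0.0751  0.1836] F [ 2.1655 -0.4445  4.363 ] T [-0.1654 -0.4425 -0.0059] gap 0.011504311591057402
xaxis [ 0.0024 -0.0004 -1.    ] yaw tool y -104.85625405914904
```

View pics/zw.png

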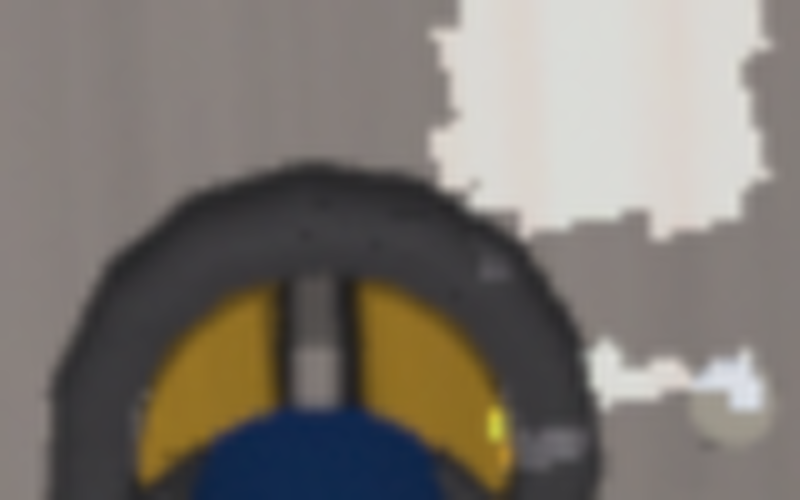

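apply_moves(moves=[{"fingers":0,"offset":[0,0,0.3],"twist":[0,0,0]},{"fingers":0,"offset":[0,0,0.5],"twist":[0,0,0]},{"fingers":0,"offset":[0,0,1],"twist":[0,0,0]},{"fingers":0,"offset":[0,0,1.5],"twist":[0,0,0]},{"fingers":0,"offset":[0,0,1.5],"twist":[0,0,0]},{"fingers":0,"offset":[0,0,0],"twist":[0,0,0]},{"fingers":0,"offset":[0,0,0],"twist":[0,0,0]}])

```text
time_s: 14.1
position: [0.5029, -0.0748, 0.231]
eef_rot: [-4.1, 90.0, 161.1]
force: [-0.4, 1.0, -0.8]
finger_gap: 0.0116
```

```bash
python3 look.py 18 wrist scene side; python3 -c "
from h import *
crop('pics/wrist_18.png','pics/w18a.png',240,160,400,280,5)
crop('pics/scene_18.png','pics/s18a.png',290,150,450,270,5)
"
```

```text
14.1 q [-31.2  -0.9  36.6 101.4   0.5  79.3 -99.5] p [ 0.5029 -0.0748  0.231 ] F [-0.3602  0.968  -0.7985] T [-0.0144  0.177  -0.055 ] gap 0.01161104779090203
xaxis [-0.0002  0.0001 -1.    ] yaw tool y -104.84525801206102
```

View pics/w18a.png

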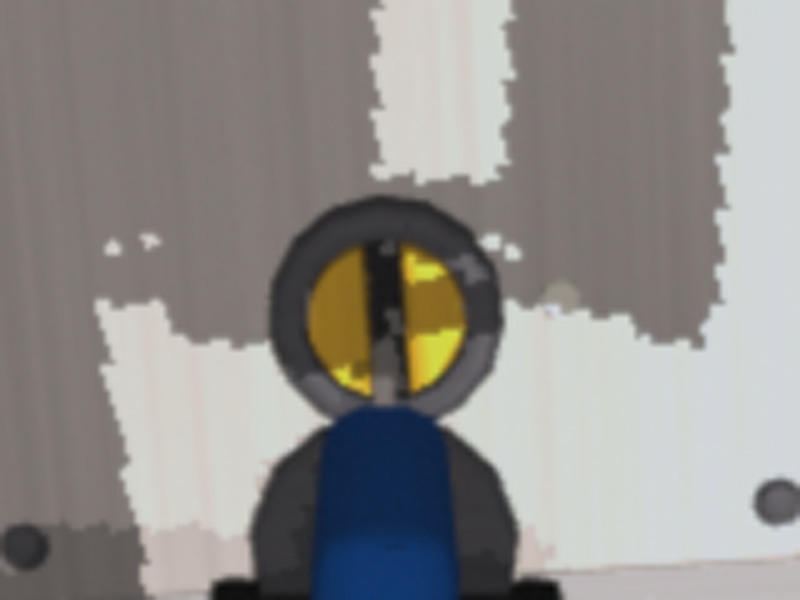

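View pics/s18a.png

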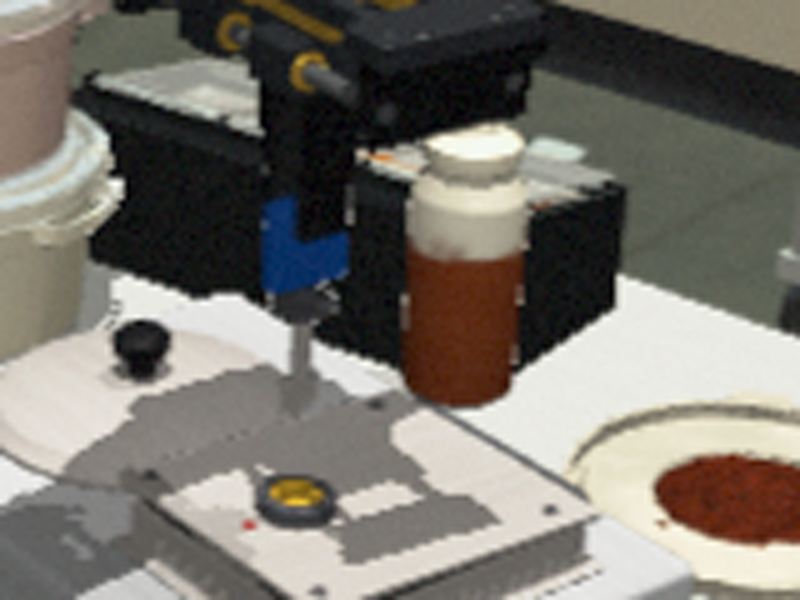

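apply_moves(moves=[{"fingers":0,"offset":[-0.3,-2,0],"twist":[0,0,0]},{"fingers":0,"offset":[-0.4,-2.5,0],"twist":[0,0,0]},{"fingers":0,"offset":[-0.4,-2.5,0],"twist":[0,0,0]},{"fingers":0,"offset":[-0.4,-2.5,0],"twist":[0,0,0]},{"fingers":0,"offset":[-0.43,-2.45,0],"twist":[0,0,0]},{"fingers":0,"offset":[0,0,0],"twist":[0,0,0]},{"fingers":0,"offset":[0,0,0],"twist":[0,0,0]},{"fingers":0,"offset":[0,0,0],"twist":[0,0,0]},{"fingers":0,"offset":[0,0,0],"twist":[0,0,0]}])

```text
time_s: 15.15
position: [0.484, -0.1931, 0.2308]
eef_rot: [-16.4, 90.0, 148.8]
force: [-0.5, 0.3, -0.9]
finger_gap: 0.0114
```

```bash
python3 look.py 19 wrist scene side; python3 -c "
from h import *
crop('pics/wrist_19.png','pics/w19a.png',270,170,370,270,6)
crop('pics/scene_19.png','pics/s19a.png',350,200,450,310,6)
crop('pics/side_19.png','pics/d19a.png',290,120,390,220,6)
"
```

```text
15.15 q [-24.1   1.   44.  100.   -0.7  79.3 -84.8] p [ 0.484  -0.1931  0.2308] F [-0.4742  0.2812 -0.8616] T [-0.0353  0.173  -0.0134] gap 0.011377934758414407
xaxis [-0.0005  0.0003 -1.    ] yaw tool y -104.73087756429977
```

View pics/w19a.png

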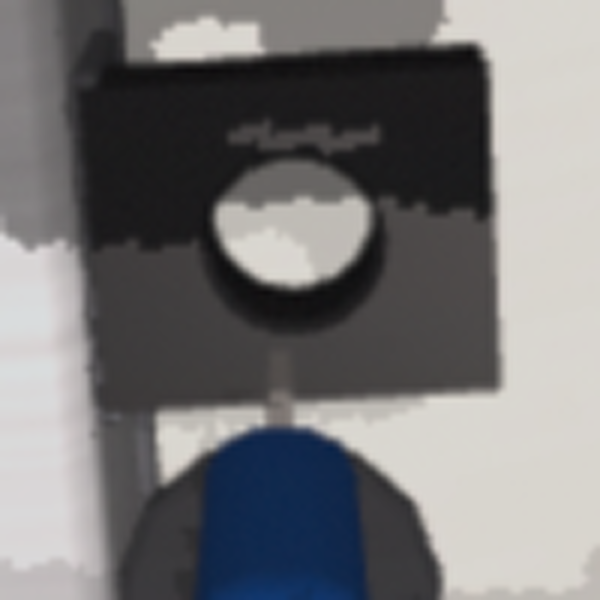

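View pics/s19a.png

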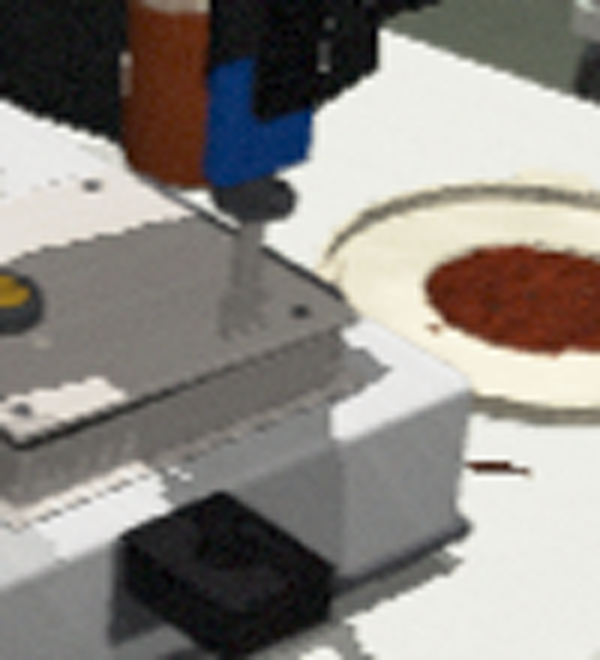

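View pics/d19a.png

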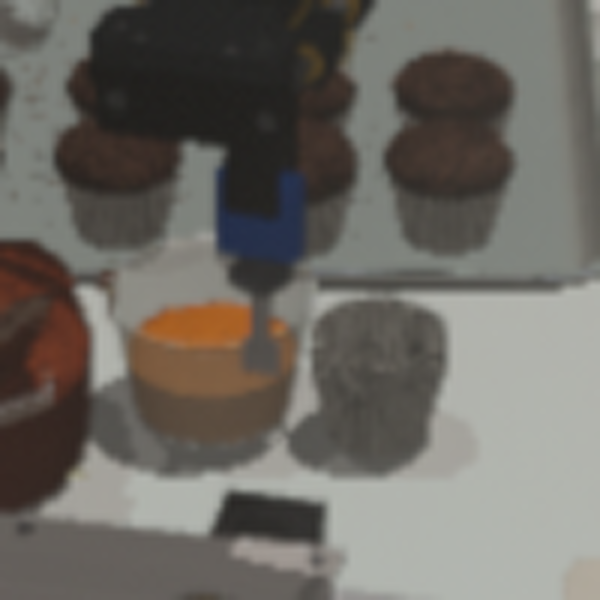

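```bash
python3 - <<'E'
from h import *
import pickle
np.set_printoptions(precision=4,suppress=True)
c,st=pickle.load(open('pics/wrist_19.pkl','rb'));s,_=pickle.load(open('pics/scene_19.pkl','rb'));d,_=pickle.load(open('pics/side_19.pkl','rb'))
print('hole',onz(c,(295/6+269.6,245/6+169.6),.085),st['position'])
p=st['position']
for z in (.231,.2154,.17):
  a=proj(s,[p[0],p[1],z]);b=proj(d,[p[0],p[1],z]);print(z,(a-[349.6,199.6])*6,(b-[289.6,119.6])*6)
E
```

```text
hole [ 0.4826 -0.1937  0.085 ] [ 0.484  -0.1931  0.2308]
0.231 [253.4    155.2396] [261.6791 249.3171]
0.2154 [249.7554 199.2271] [261.7828 282.0042]
0.17 [239.4633 323.4437] [262.0747 374.0201]
```

apply_moves(moves=[{"fingers":0,"offset":[-0.05,-0.08,-2],"twist":[0,0,0]},{"fingers":0,"offset":[0,0,-2.5],"twist":[0,0,0]},{"fingers":0,"offset":[0,0,-1.5],"twist":[0,0,0]},{"fingers":0,"offset":[0,0,0],"twist":[0,0,0]},{"fingers":0,"offset":[0,0,0],"twist":[0,0,0]},{"fingers":0,"offset":[0,0,0],"twist":[0,0,0]}])

```text
time_s: 15.9
position: [0.4841, -0.1953, 0.1722]
eef_rot: [-178.2, 89.9, -13.1]
force: [0.1, 0.1, 0.1]
finger_gap: 0.0116
```

```bash
python3 look.py 20 wrist scene; python3 -c "
from h import *
crop('pics/wrist_20.png','pics/w20a.png',270,190,370,290,6)
crop('pics/scene_20.png','pics/s20a.png',350,220,450,310,6)
"
```

```text
15.9 q [-23.4   3.6  44.5 104.9  -2.6  72.5 -83. ] p [ 0.4841 -0.1953  0.1722] F [0.061  0.0769 0.1163] T [-0.0264  0.1636  0.0311] gap 0.0116090866860659
xaxis [ 0.0018 -0.0004 -1.    ] yaw tool y -104.83613106708546
```

View pics/w20a.png

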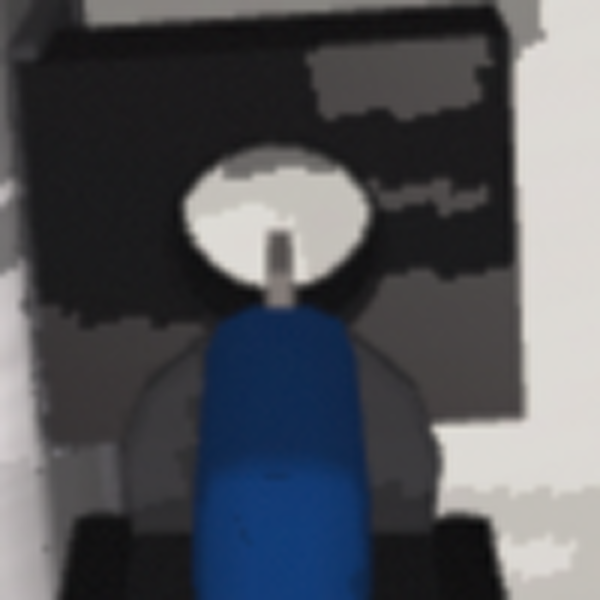

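View pics/s20a.png

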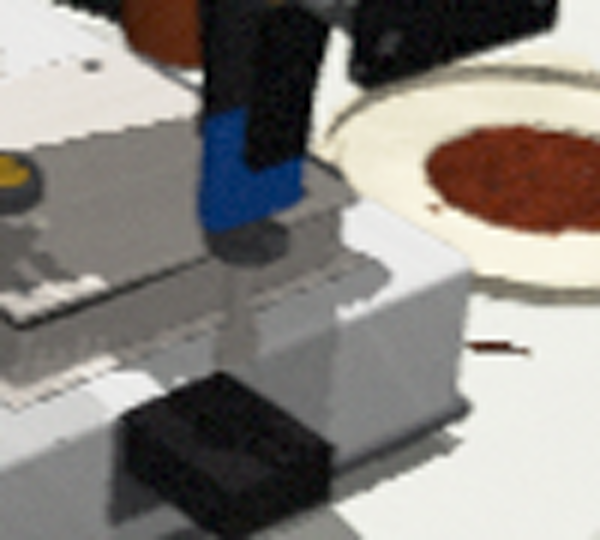

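apply_moves(moves=[{"fingers":0,"offset":[-0.03,0.08,-1],"twist":[0,0,0]},{"fingers":0,"offset":[0,0,-1],"twist":[0,0,0]},{"fingers":0,"offset":[0,0,0],"twist":[0,0,0]},{"fingers":0,"offset":[0,0,0],"twist":[0,0,0]},{"fingers":0,"offset":[0,0,-1],"twist":[0,0,0]},{"fingers":0,"offset":[0,0,-1],"twist":[0,0,0]},{"fingers":0,"offset":[0,0,-1],"twist":[0,0,0]},{"fingers":0,"offset":[0,0,-1],"twist":[0,0,0]},{"fingers":0,"offset":[0,0,0],"twist":[0,0,0]},{"fingers":0,"offset":[0,0,0],"twist":[0,0,0]},{"fingers":0,"offset":[0,0,0],"twist":[0,0,0]}])

```text
time_s: 17.1
position: [0.4833, -0.1945, 0.1114]
eef_rot: [170.1, 90.0, -24.7]
force: [0.2, -0.4, -0.2]
finger_gap: 0.0117
```

```bash
python3 look.py 21 wrist scene; python3 -c "
from h import *
crop('pics/wrist_21.png','pics/w21a.png',260,190,380,290,6)
crop('pics/scene_21.png','pics/s21a.png',350,220,450,310,6)
"
```

```text
17.1 q [-22.3   7.4  44.5 109.3  -5.7  65.5 -80.5] p [ 0.4833 -0.1945  0.1114] F [ 0.232  -0.4469 -0.2017] T [-0.0211  0.1119  0.0326] gap 0.011734709054646025
xaxis [ 0.0006 -0.0003 -1.    ] yaw tool y -104.85484056151483
```

View pics/w21a.png

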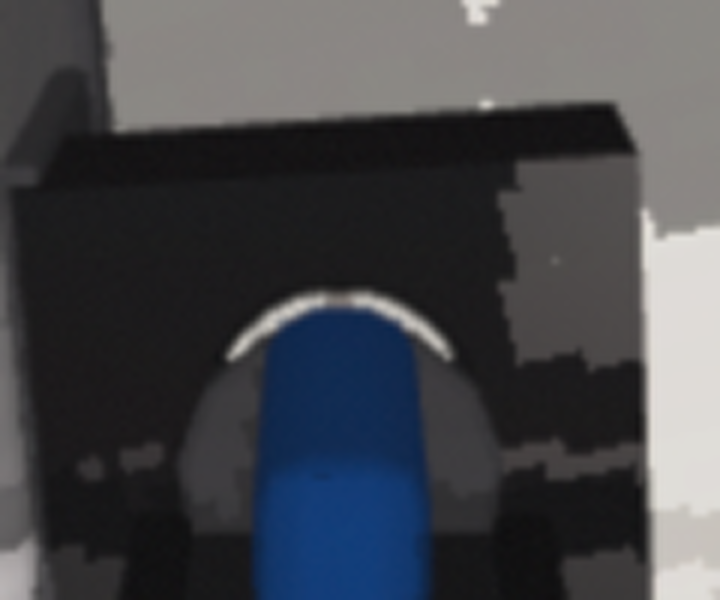

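View pics/s21a.png

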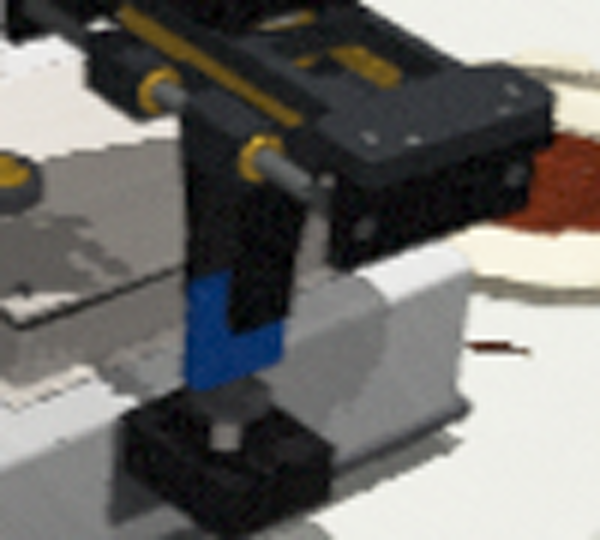

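In the hole; lower the last centimetre gently.

apply_moves(moves=[{"fingers":0,"offset":[0,0,-0.4],"twist":[0,0,0]},{"fingers":0,"offset":[0,0,-0.4],"twist":[0,0,0]},{"fingers":0,"offset":[0,0,-0.1],"twist":[0,0,0]},{"fingers":0,"offset":[0,0,0],"twist":[0,0,0]},{"fingers":0,"offset":[0,0,0],"twist":[0,0,0]}])

```text
time_s: 17.7
position: [0.4829, -0.1944, 0.1021]
eef_rot: [59.0, 90.0, -135.8]
force: [0.8, -0.7, -0.5]
finger_gap: 0.0117
```

apply_moves(moves=[{"fingers":0,"offset":[0,0,-0.1],"twist":[0,0,0]},{"fingers":0,"offset":[0,0,0],"twist":[0,0,0]},{"fingers":0,"offset":[0,0,0],"twist":[0,0,0]}])

```text
time_s: 18.0
position: [0.4829, -0.1944, 0.1011]
eef_rot: [92.0, 90.0, -102.8]
force: [0.1, -0.4, -0.7]
finger_gap: 0.0117
```

apply_moves(moves=[{"fingers":0,"offset":[0,0,-0.08],"twist":[0,0,0]},{"fingers":0,"offset":[0,0,0],"twist":[0,0,0]},{"fingers":0,"offset":[0,0,0],"twist":[0,0,0]}])

```text
time_s: 18.3
position: [0.4831, -0.1944, 0.1004]
eef_rot: [173.1, 90.0, -21.8]
force: [-0.6, 0.6, 0.3]
finger_gap: 0.0119
```

apply_moves(moves=[{"fingers":0,"offset":[0,0,-0.08],"twist":[0,0,0]},{"fingers":0,"offset":[0,0,0],"twist":[0,0,0]},{"fingers":0,"offset":[0,0,0],"twist":[0,0,0]}])

```text
time_s: 18.6
position: [0.4832, -0.1944, 0.1004]
eef_rot: [-131.5, 90.0, 33.7]
force: [-1.7, 0.0, 6.5]
finger_gap: 0.0119
```

apply_moves(moves=[{"fingers":0,"offset":[0,0,0.06],"twist":[0,0,0]},{"fingers":35,"offset":[0,0,0],"twist":[0,0,0]},{"fingers":35,"offset":[0,0,0],"twist":[0,0,0]},{"fingers":35,"offset":[0,0,0],"twist":[0,0,0]},{"fingers":35,"offset":[0,0,0],"twist":[0,0,0]},{"fingers":35,"offset":[0,0,1],"twist":[0,0,0]},{"fingers":35,"offset":[0,0,2],"twist":[0,0,0]},{"fingers":35,"offset":[0,0,3],"twist":[0,0,0]},{"fingers":35,"offset":[0,0,4],"twist":[0,0,0]},{"fingers":35,"offset":[0,0,5],"twist":[0,0,0]},{"fingers":35,"offset":[0,0,2],"twist":[0,0,0]},{"fingers":35,"offset":[0,0,0],"twist":[0,0,0]}])

```text
time_s: 19.8
position: [0.4849, -0.1954, 0.2745]
eef_rot: [-171.9, 89.6, -6.8]
force: [0.3, -0.6, -0.3]
finger_gap: 0.0304
```

apply_moves(moves=[{"fingers":35,"offset":[0,0,0],"twist":[0,0,0]},{"fingers":35,"offset":[0,0,0],"twist":[0,0,0]},{"fingers":35,"offset":[0,0,0],"twist":[0,0,0]}])

```text
time_s: 20.1
position: [0.4822, -0.1941, 0.2688]
eef_rot: [11.0, 89.9, 176.1]
force: [0.8, -0.2, -0.0]
finger_gap: 0.0304
```

```bash
python3 look.py 22 wrist scene side; python3 -c "
from h import *
crop('pics/scene_22.png','pics/s22a.png',290,190,450,310,5)
"
```

```text
20.1 q [-24.7  -0.1  44.1  96.5   0.1  83.7 -85.5] p [ 0.4822 -0.1941  0.2688] F [ 0.7871 -0.172  -0.0222] T [-0.0369  0.1731  0.0149] gap 0.03039223873977895
xaxis [-0.0026  0.0002 -1.    ] yaw tool y -104.85161467190521
```

View pics/wrist_22.png

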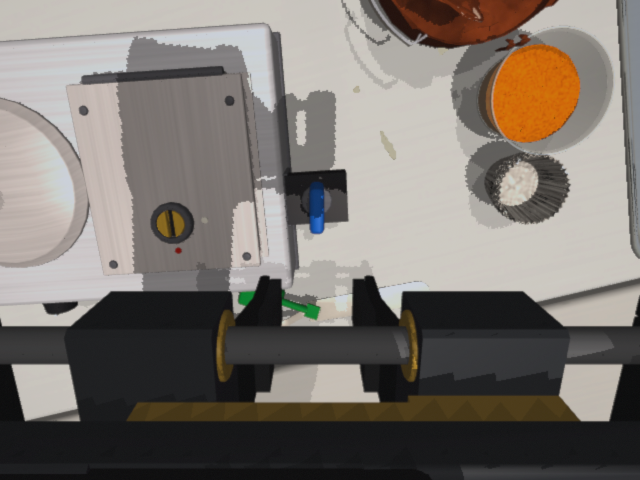

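View pics/s22a.png

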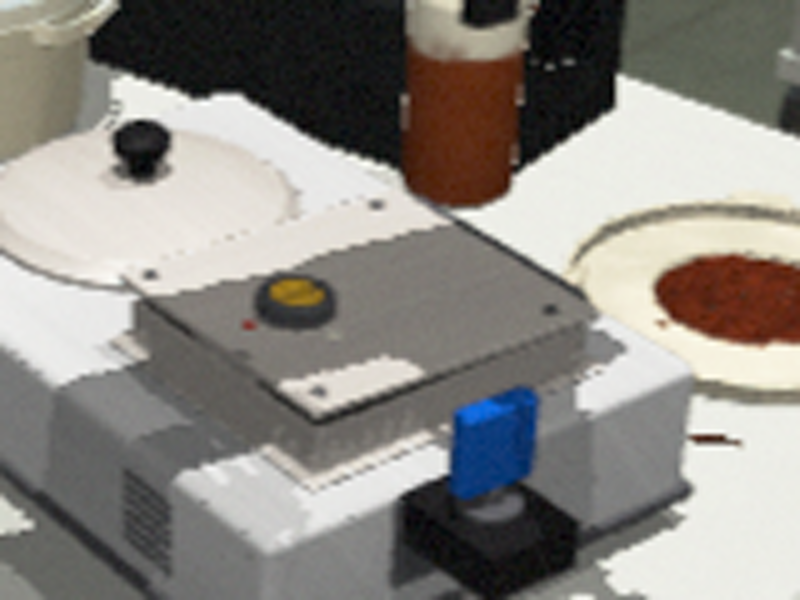

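View pics/side_22.png

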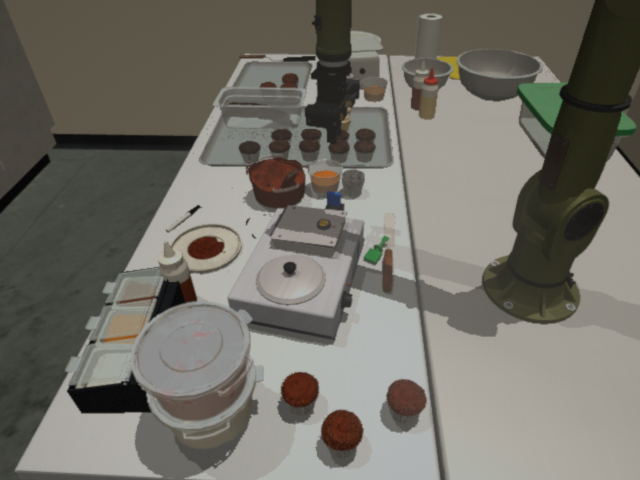

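```bash
python3 -c "
from h import *
a=[cv2.imread(f'pics/scene{n}.png')[270:370,240:400] for n in ('0','_6','_7','_18','_19','_22')]
cv2.imwrite('pics/cmp.png',cv2.resize(np.vstack([np.hstack(a[:3]),np.hstack(a[3:])]),None,fx=1.6,fy=1.6))
a=[cv2.imread(f'pics/side{n}.png')[190:310,340:440] for n in ('0','_6','_22')]
cv2.imwrite('pics/cmp2.png',cv2.resize(np.hstack(a),None,fx=2.5,fy=2.5))"
```

```text
(no output)
```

View pics/cmp.png

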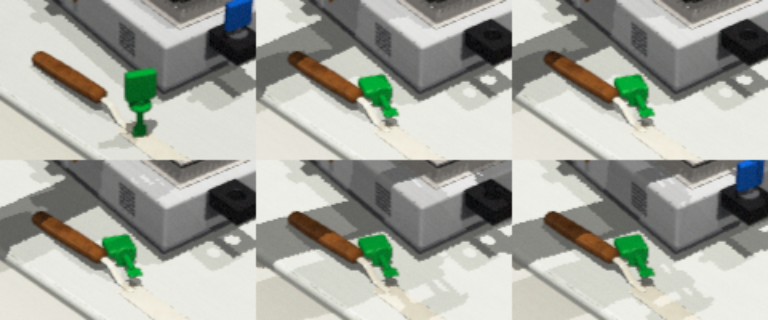

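View pics/cmp2.png

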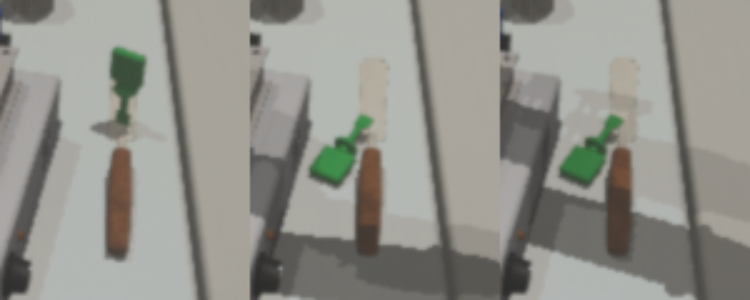

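```bash
python3 -c "
from h import *
crop('pics/wrist_22.png','pics/w22a.png',130,190,270,290,5)
import glob
for n in('scene','side'):
    a=cv2.imread(f'pics/{n}0.png').astype(int);b=cv2.imread(f'pics/{n}_22.png').astype(int)
"
```

```text
(no output)
```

View pics/w22a.png

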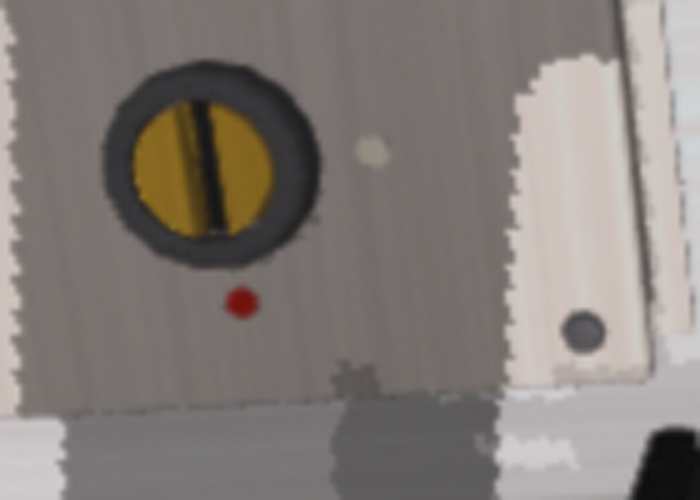

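```bash
python3 - <<'E'
from h import *
import pickle
c,st=pickle.load(open('pics/wrist_22.pkl','rb'))
g=lambda x,y,z:onz(c,(x/5+129.6,y/5+189.6),z)
ang=lambda a,b:np.degrees(np.arctan2(*(b-a)[1::-1]))
z=.129
print('slot R',ang(g(228,235,z),g(208,100,z)),'L',ang(g(192,215,z),g(178,105,z)),'edge',ang(g(648,370,z),g(620,40,z)),'dot-lock',ang(g(242,303,z),g(205,168,z)), 'front edge',ang(g(15,415,z),g(650,380,z))+90)
E
```

```text
slot R -12.413202571274232 L -13.822433702807373 edge -12.623417269960527 dot-lock -5.630095366384166 front edge -11.538468758970382
```

```bash
python3 -c "
from plant import robot
print(robot.job_done())"
```

```text
the job is handed in; nothing more can be done
None
```

The hatch is locked, the key is back in its bracket, and I handed the job in at about 20 s.

- **Press and turn:** I felt the stop as a sharp rise in force. I held about 12–15 N on it while turning the lock clockwise. At the end the slot stopped following the blade and the torque rose to about 0.12 N m, so I backed off and withdrew.
- **Lock check:** In the last wrist picture the slot lies at about -12° to -14° and the hatch edges at about -11.5° to -12.6°. That fits the end of the quarter turn within measurement error. The hatch stayed down after the key came out.
- **Key check:** I lowered the key until its collar met the bracket (about 6 N) and released it. The pictures show it hanging upright in its hole.
- **Surroundings:** By eye, the cupcakes and liners are where they were. I did not measure their positions.
- **Green look-alike key:** It stood upright in the first picture but had toppled by the first wrist picture at 2.35 s. I saw no force spike in the readings and the gripper was well above it. I think it fell by itself, but I cannot prove that. I left it lying.

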